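# Load oiled slate inlays onto the constant-level stacker

## Task

The two oiled slates on the drying sticks are ready to go to the tray-making bench. Lay them one on the other, flat between the corner guides of the sprung stacker, then swing its retaining arm right home over the stack. Slate edges flake easily, so grip them lightly and set each one down softly: no dropping, knocking or hard pressing.

Things in the scene. Friction and masses are not known exactly. Their poses are not given: they have to be found in the camera images.
- slate_a_mid (a point): centre (half-way up) of slate A, the nearer of two equal dark grey slate rectangles lying flat on sticks, 120 x 60 x 10 mm, 0.2 kg give or take 12 %. x along its length, y along its width, z up. Its edges flake if the jaws squeeze with more than 40 N each (20 to 25 N holds it well), and it chips if knocked or pressed on the stacker or the other slate with more than 12 N
- slate_b_mid (a point): centre of slate B, the same in every way as slate A, on its own sticks farther from the robot. Either slate may go first
- sticks_a: the fixed pair of pale wooden drying sticks under slate A: each 16 mm high, 14 mm wide (x), 105 mm long (y), 43 mm either side of the origin, which lies on the bench between them. In the gap between the sticks the fingers can reach past the slate's long edges
- sticks_b: the same fixed pair of sticks under slate B
- stacker: fixed stacker: plywood well 155 (x) x 95 (y) mm, 58 mm high, on a 205 x 112 mm board. Out of it rise four steel corner guides, to 100 mm above the bench, flared at the top; they leave a space 126 (x) x 66 (y) mm for the slates. Each guide runs 18 mm from its corner: the long sides are open for fingers over the middle 90 mm. Origin on the bench under the middle of the space; z up
- deck_top (a point): middle of the top face of the sprung deck (116 x 56 mm, grey felt on aluminium) between the guides; axes as the stacker's. Empty, it stands 85 mm above the bench; the slates lie on it with their length along x
- deck (a joint): how far the deck has sunk, m: 0 empty and up, 0.032 at its bottom stop. The spring (about 200 N/m, almost no preload) gives way about 10 mm for each slate, so that the top of the stack stays about 85 mm above the bench
- retaining_arm (a joint): angle of the retaining arm, rad: 0 = home over the stack, along the stacker's +x; grows as the arm swings out to the stacker's +y side, stop at 1.8. It starts swung out, stays where it is left and turns with 0.03 N m. A flat steel bar 18 mm wide, 105 mm long, 101 to 107 mm above the bench; the underside of the rubber foot under its tip is 93 mm above the bench
- knob_grip (a point): gripping point of the upright round black knob on the tip of the retaining arm, 95 mm from the pivot: 21 mm in diameter, from 107 to 149 mm above the bench, this point at 133 mm
- pivot_point (a point): point on the vertical axis of the retaining arm (a 16 mm post at the stacker's -x end, 92 mm from its middle), at the height of the knob's gripping point; axes as the stacker's
- sanding_block: bystander: cork sanding block, 63 x 113 x 34 mm; origin under its middle. Leave it where it is
- masking_roll: bystander: roll of masking tape lying flat, 96 mm across, 24 mm high; origin under its middle. Leave it where it is
- try_square: bystander: try square lying flat, 177 x 118 mm, 19 mm high; origin under its middle. Leave it where it is

How it is judged:
By the outcome, as a careful person would: the job done as asked, in the order asked, and still so for the second after the job is handed in, with the robot touching nothing.
It also fails if it takes over 64 s, if anything falls off the work surface, if the arm or the gripper's body presses on something with over 40 N, if the wrist force passes 120 N, or if a joint passes its speed limit or range.

## Robot

A 6-joint arm with a two-finger parallel gripper is mounted at the origin on a cart in front of the work surface, level with it; the furniture and walls round the work are solid. World frame = base frame: x ahead of the robot, y to its left, z up, the work surface at z = 0. Lengths are in m, angles in degrees, forces in N, time in s.
With the tool pointing down it reaches from about 0.3 to 0.75 m from the base axis. Payload 8.5 kg.
Tool frame: the origin (TCP) lies between the finger pads; the fingertips stand 19 mm ahead of it and the grasp point (between the pads) is the TCP; z points along the fingers, y is the direction in which the jaws open and shut (so a half turn about z gives the same grasp; the last joint's range is limited). The gripper opens to 85 mm and grips with 20 to 120 N. Pads are 22 mm wide; open, the fingers measure 114 mm over their backs; the gripper's body (76 mm by 85 mm) begins 54 mm behind the grasp point. The pads swing forward as they close: fully open they stand 13 mm farther back than shut.
Start: joints at [61.404, 21.807, 74.336, -0, 83.858, -12.336], TCP at [0.154, 0.528, 0.226] pointing down, gripper open.
Joint ranges: [-178.18, 178.18], [-50.72, 133.34], [12.68, 142.11], [-81.47, 261.47], [9.98, 163.14], [-165.26, 165.26]. Speed limits (degrees/s): [136.94, 136.94, 180, 180, 180, 180].

## Interface

Orientations are given as a 3x3 rotation matrix whose columns are the frame's x, y, z axes.
In Python, from rig import env gives the robot as it stands.
- The arm moves only by the shell command python3 -m pendant 'ROWS' [OPENING] [FORCE]. ROWS is JSON, a list of rows, each a list of 2 entries, a list of its own where there are three numbers: the shift along the tool's x, y, z scaled (see below), then the turn, a rotation vector about the tool's x, y, z scaled (see below). A call has 1 to 20 rows; each row shifts and turns the commanded pose from where the row before left it, along the tool's axes as they then stand; what a row does not reach is not made up. The controller multiplies each number of a shift by 0.1 m and each number of a turn by pi/2 rad. A row lasts 1/8 s, in which the tool goes at most 62.5 mm and 10.7 degrees, less where a joint would pass 70% of its speed; a pose out of reach is approached as far as the arm can. A call with a number of a shift or a turn outside -1 to 1 is refused whole. A call with a gripper value outside its range is refused whole. OPENING is the gripper command: -1 is shut, 1 is fully open, values between are in proportion, set as the call begins (- or left out, the last holds). The fingers move at their own pace and stop on an object; FORCE is the grip in N (left out, the last holds). Time passes only in rows, so rows that do not move let the fingers close. It gives the time, the measured TCP pose, the force and the opening at its end, in the units of the state.
- env.observe(): the state, without advancing time (a new reading comes with each control period).
- env.get_image(name): name is "side" or "top" or "wrist"; returns a dict with "image" (420x560x3 uint8, red, green, blue), "K" (3x3 intrinsics, pixels), "R" (3x3) and "t" (3): a world point X has camera coordinates R X + t. Camera axes: x right, y down, z forward; pixel columns grow to the right and rows downward; lengths in m; the calibration is good to about 2 mm. A picture is of the moment at which its call begins. There is no depth.
- env.close_job(): hands the job in, once; it reports no verdict.
The state is a dict: "time_s": time; "q": joint angles; "qvel": joint speeds; "joint_efforts": joint torques, N m; "position": TCP position; "tool_rot": TCP orientation; "ft_force": force on the tool from outside, world axes, zero at the start; "wrist_torque": the same for the moment, N m; "grip_width": finger opening in m.
Only numpy, scipy, OpenCV 4.12 (cv2) and the standard library are available. Lean on these libraries where they do the work, as an engineer would, in place of code of your own. Each camera call takes 0.05 s, during which the arm holds its last target.

## Working session

There is one attempt and no reset: what is moved stays moved. The work goes in short steps, Python scripts to look and compute and a shell command to move; the robot and the scene stay as the last step left them, time stands still between calls to the robot, and variables do not carry over. Pictures are saved under pics/ and viewed, and the job is handed in when it is done.

```bash
ls; mkdir -p pics
python3 - <<'E'
from rig import env
import cv2
s=env.observe();print(s)
for n in("side","top","wrist"):
    d=env.get_image(n);cv2.imwrite(f"pics/{n}0.png",d["image"][:,:,::-1]);print(n,d["K"].tolist(),d["R"].round(4).tolist(),d["t"].round(4).tolist())
E
```

```text
pics
{'time_s': 0.0, 'q': array([ 6.14043370e+01,  2.18422966e+01,  7.43831916e+01,  1.37440396e-03,
        8.38578646e+01, -1.23332147e+01]), 'qvel': array([-0.03271537,  0.06614001,  0.07730683, -0.07628699, -0.03683109,
        0.05896545]), 'joint_efforts': array([ 4.98314512e-05, -4.48460054e+01, -2.31274080e+01, -2.09006616e-04,
        4.83904121e-03,  3.35159211e-05]), 'position': array([0.15385328, 0.52774551, 0.22510873]), 'tool_rot': array([[-9.59988191e-01,  2.80039565e-01, -7.17234812e-04],
       [ 2.80040285e-01,  9.59987415e-01, -1.26590810e-03],
       [ 3.34032039e-04, -1.41611147e-03, -9.99998942e-01]]), 'ft_force': array([-0.48825429, -0.19839608, -0.38807419]), 'wrist_torque': array([-0.05436163, -0.00970441, -0.04002356]), 'grip_width': 0.08550113088898788}
side [[495.44805218540534, 0.0, 273.50924513626893], [0.0, 495.44805218540534, 203.41542353622336], [0.0, 0.0, 1.0]] [[0.7973, -0.6033, -0.0173], [-0.4041, -0.5123, -0.7578], [0.4483, 0.6112, -0.6523]] [-0.4539, 0.2839, 0.9449]
top [[419.5375002297843, 0.0, 278.50309134214075], [0.0, 419.5375002297843, 216.37156229507625], [0.0, 0.0, 1.0]] [[-0.0266, -0.9995, -0.0188], [-0.99, 0.0289, -0.1378], [0.1383, 0.0149, -0.9903]] [0.0113, 0.5495, 1.0751]
wrist [[316.5962046073429, 0.0, 276.740956938114], [0.0, 316.5962046073429, 212.4785096789803], [0.0, 0.0, 1.0]] [[0.2806, 0.9598, -0.0025], [0.9167, -0.2672, 0.2973], [0.2846, -0.0857, -0.9548]] [-0.5485, -0.0386, 0.3808]
```

View pics/top0.png

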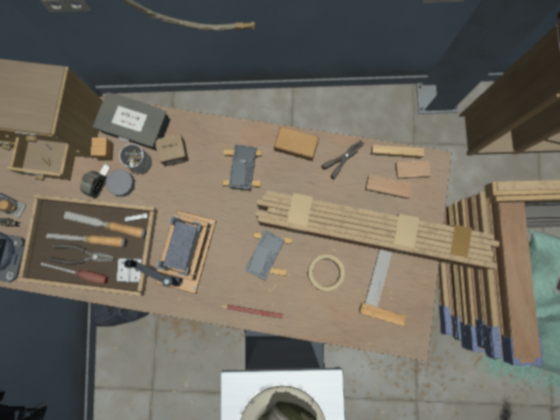

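View pics/side0.png

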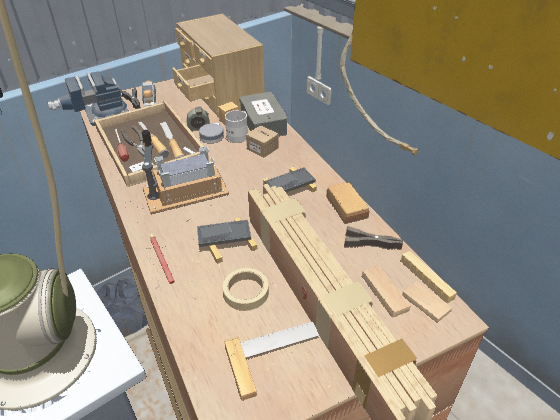

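View pics/wrist0.png

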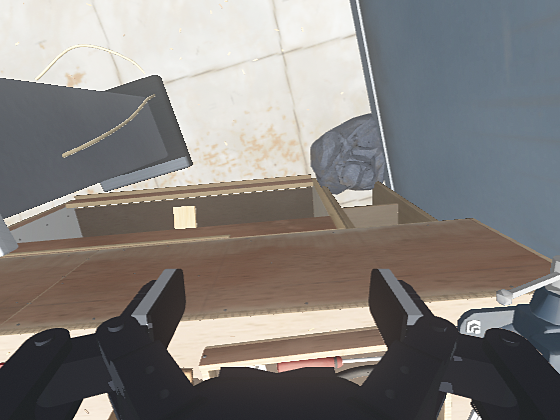

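```bash
cat > h.py <<'E'
import numpy as np, cv2
from rig import env
def ray(d,uv,z):
    K,R,t=[np.asarray(d[k],float) for k in("K","R","t")]
    uv=np.atleast_2d(np.asarray(uv,float))
    r=np.c_[uv,np.ones(len(uv))]@np.linalg.inv(K).T@R
    c=-R.T@t
    return c+r*((z-c[2])/r[:,2])[:,None]
def proj(d,X):
    K,R,t=[np.asarray(d[k],float) for k in("K","R","t")]
    p=(np.atleast_2d(X)@R.T+t)@K.T
    return p[:,:2]/p[:,2:]
def crop(d,name,u0,v0,u1,v1,s):
    im=d["image"][v0:v1,u0:u1,::-1]
    cv2.imwrite("pics/"+name,cv2.resize(im,None,fx=s,fy=s,interpolation=cv2.INTER_CUBIC))
E
python3 - <<'E'
from h import *
d=env.get_image("top");crop(d,"topc.png",115,135,295,305,4)
e=env.get_image("side");crop(e,"sidec.png",130,120,330,270,4)
E
```

```text
(no output)
```

View pics/topc.png

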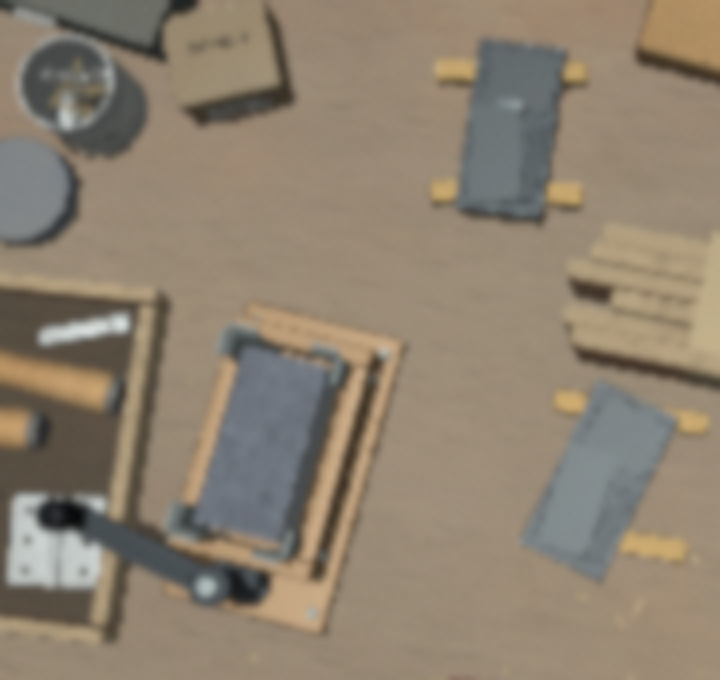

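View pics/sidec.png

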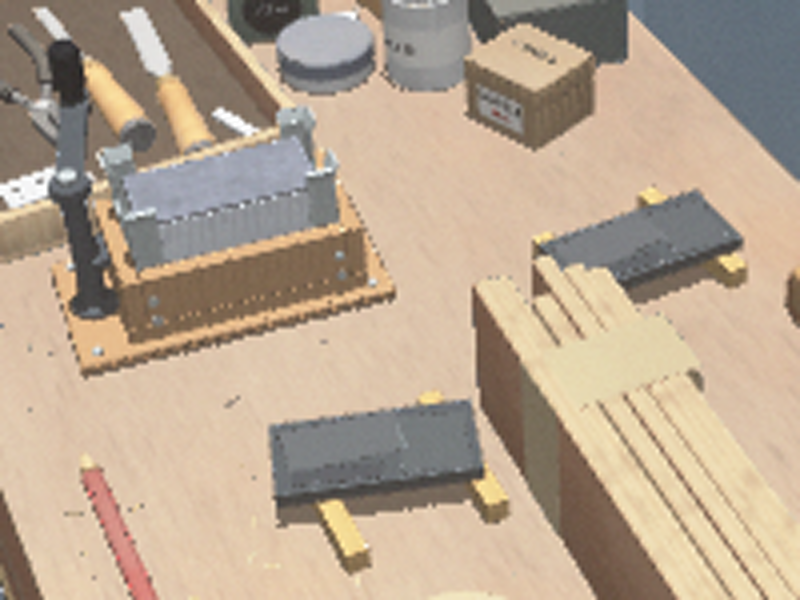

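Run:
```python
from h import *
d=env.get_image("top");e=env.get_image("side")
T=lambda p:np.array(p)/4+[115,135]-.375
S=lambda p:np.array(p)/4+[130,120]-.375
np.set_printoptions(precision=4,suppress=True)
print(-d["R"].T@d["t"])
def rep(n,P):
    print(n,P[:,:2].tolist(), 'c',P.mean(0), 'sides',[round(float(np.linalg.norm(P[i]-P[i-1])),4) for i in range(len(P))])
    for i in range(len(P)):
        v=P[i]-P[i-1];print(' ang',np.degrees(np.arctan2(v[1],v[0])).round(1))
rep('A top',ray(d,T([(600,382),(676,418),(600,580),(525,543)]),.026))
rep('B top',ray(d,T([(482,40),(566,50),(542,218),(459,206)]),.026))
rep('A side',ray(e,S([(270,425),(472,402),(482,466),(276,496)]),.026))
rep('B side',ray(e,S([(696,192),(742,240)]),.026))
rep('deck top',ray(d,T([(245,345),(338,365),(290,548),(197,522)]),.085))
rep('board top',ray(d,T([(405,345),(322,632)]),.01))
rep('board side',ray(e,S([(80,372),(395,293)]),.01))
print('knob top T',ray(d,T([(60,512)]),.149),'S',ray(e,S([(66,47)]),.149))
print('piv T',ray(d,T([(207,583)]),.115),'S',ray(e,S([(68,183)]),.115))
# strips
print('strips bottom left',ray(e,S([(480,372),(595,598)]),0.))
```

```text
[ 0.3957 -0.0206  1.1406]
A top [[0.5152845430584434, 0.03426528045822683], [0.48976351052067313, -0.015805179147587826], [0.3845044005518996, 0.03714523429966929], [0.4099482952697537, 0.08612558080521263]] c [0.4499 0.0354 0.026 ] sides [0.1174, 0.0562, 0.1178, 0.0552]
 ang -26.2
 ang -117.0
 ang 153.3
 ang 62.5
B top [[0.754192680491143, 0.11032425503159728], [0.7452016298504567, 0.052590679424250664], [0.6280888220124237, 0.07112847927487186], [0.6381088072994776, 0.127402464115987]] c [0.6914 0.0904 0.026 ] sides [0.1173, 0.0584, 0.1186, 0.0572]
 ang -8.4
 ang -98.9
 ang 171.0
 ang 79.9
A side [[0.4111086033462168, 0.08825533398394558], [0.5161141716279634, 0.031056637025023925], [0.4896390080509486, -0.01701729713032729], [0.3838839458461364, 0.03524617375128225]] c [0.4502 0.0344 0.026 ] sides [0.0596, 0.1196, 0.0549, 0.118]
 ang 62.8
 ang -28.6
 ang -118.8
 ang 153.7
B side [[0.7538649001922777, 0.10898714968920287], [0.743840009723556, 0.05010626733429324]] c [0.7489 0.0795 0.026 ] sides [0.0597, 0.0597]
 ang 80.3
 ang -99.7
deck top [[0.5391104817623498, 0.2571392310144765], [0.5245678595310811, 0.19768443408786912], [0.4100323506157124, 0.22789615478201974], [0.4278039189712286, 0.2866139991733752]] c [0.4754 0.2423 0.085 ] sides [0.1151, 0.0612, 0.1185, 0.0613]
 ang -14.8
 ang -103.7
 ang 165.2
 ang 73.2
board top [[0.5461279483084711, 0.16739225770395771], [0.3549900026322877, 0.22396056680051557]] c [0.4506 0.1957 0.01  ] sides [0.1993, 0.1993]
 ang -16.5
 ang 163.5
board side [[0.34972271027459817, 0.21893059769215772], [0.5457032299581832, 0.1621894019373833]] c [0.4477 0.1906 0.01  ] sides [0.204, 0.204]
 ang 163.9
 ang -16.1
knob top T [[0.4339 0.3495 0.149 ]] S [[0.432  0.3491 0.149 ]]
piv T [[0.3899 0.2714 0.115 ]] S [[0.3837 0.2615 0.115 ]]
strips bottom left [[ 0.551   0.0747  0.    ]
 [ 0.4933 -0.1181  0.    ]]
```

Run:
```python
from h import *
np.set_printoptions(precision=4,suppress=True)
d=env.get_image("top");e=env.get_image("side");w=env.get_image("wrist");s=env.observe()
R=np.array(s["tool_rot"]);p=np.array(s["position"])
c=-w["R"].T@w["t"];print('cam in tool',R.T@(c-p),'axes in tool (rows camx,y,z)\n',w["R"]@R)
T=lambda p:np.array(p)/4+[115,135]-.375
S=lambda p:np.array(p)/4+[130,120]-.375
def tri(a,b):
    best=min((np.linalg.norm((ray(d,T([a]),z)-ray(e,S([b]),z))[0]),z) for z in np.arange(0,.2,.002))
    return best, ray(d,T([a]),best[1]),ray(e,S([b]),best[1])
print('strip corner',tri((570,262),(478,285)))
print('strip corner',tri((605,225),(540,258)))
print('strip front left T crop',T([(575,345)]),ray(d,T([(575,345),(720,385)]),.05))
```

```text
cam in tool [ 0.076  -0.0004 -0.1484] axes in tool (rows camx,y,z)
 [[-0.0006  1.      0.0014]
 [-0.9547 -0.0001 -0.2975]
 [-0.2975 -0.0015  0.9547]]
strip corner ((np.float64(0.04321475805721442), np.float64(0.074)), array([[0.5886, 0.0496, 0.074 ]]), array([[0.5502, 0.0694, 0.074 ]]))
strip corner ((np.float64(0.034576242104029646), np.float64(0.1)), array([[0.6069, 0.0253, 0.1   ]]), array([[0.5758, 0.0404, 0.1   ]]))
strip front left T crop [[258.375 220.875]] [[ 0.5376  0.049   0.05  ]
 [ 0.5085 -0.0452  0.05  ]]
```

```bash
python3 -m pendant '[[[-0.35,-0.325,0],[0,0,0]],[[-0.35,-0.325,0],[0,0,0]],[[-0.35,-0.325,0],[0,0,0]],[[-0.35,-0.325,0],[0,0,0]],[[-0.35,-0.325,0],[0,0,0]],[[-0.35,-0.325,0],[0,0,0]],[[-0.35,-0.325,0],[0,0,0]],[[-0.35,-0.325,0],[0,0,0]],[[-0.35,-0.325,0],[0,0,0]],[[-0.35,-0.325,0],[0,0,0]],[[-0.35,-0.325,0],[0,0,0]],[[-0.35,-0.325,0],[0,0,0]],[[0,0,0.2],[0,0,0.062]],[[0,0,0],[0,0,0.062]],[[0,0,0],[0,0,0]],[[0,0,0],[0,0,0]]]' 1 22
python3 - <<'E'
from h import *
s=env.observe();print(s["time_s"],s["position"],s["tool_rot"],s["qvel"])
w=env.get_image("wrist");cv2.imwrite("pics/w1.png",w["image"][:,:,::-1])
E
```

```text
time_s: 2.5
position: [0.4481, 0.0361, 0.206]
tool_rot: [[-0.889, 0.459, 0.001], [0.459, 0.889, -0.0], [-0.001, 0.0, -1.0]]
ft_force: [0.4, 0.5, 0.1]
grip_width: 0.0852
2.5 [0.44807544 0.03606447 0.20595298] [[-8.88620889e-01  4.58642149e-01  5.42308970e-04]
 [ 4.58642144e-01  8.88621046e-01 -1.42108222e-04]
 [-5.47083984e-04  1.22445414e-04 -9.99999843e-01]] [ 0.03299828 -0.06206789  0.10266145  0.03215811  0.10189479  0.32544645]
```

View pics/w1.png

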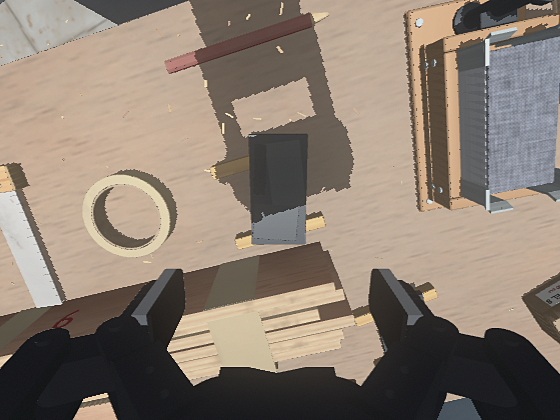

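Run:
```python
from h import *
w=env.get_image("wrist");crop(w,"w1c.png",195,115,345,265,4)
```

```text
(no output)
```

View pics/w1c.png

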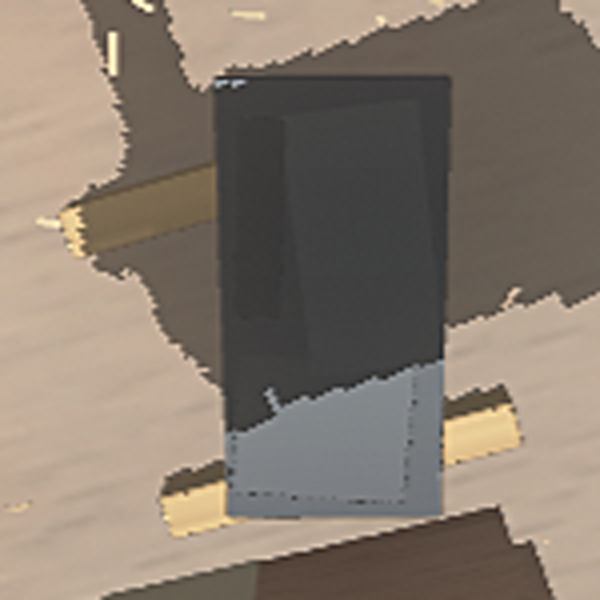

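```bash
cat >> h.py <<'E'
np.set_printoptions(precision=4,suppress=True)
def rect(P):
    """corners order: end1 left,end1 right,end2 right,end2 left -> centre, length dir angle, sizes"""
    P=np.asarray(P);c=P.mean(0);L=(P[0]+P[1]-P[2]-P[3])/2;W=(P[1]+P[2]-P[0]-P[3])/2
    return c,np.degrees(np.arctan2(L[1],L[0]))%180,np.degrees(np.arctan2(W[1],W[0])),np.linalg.norm(L),np.linalg.norm(W)
def go(c,ang):
    """shift in tool units /0.1 (xyz) to centre c at current R; yaw units so that tool x points along ang(deg)"""
    s=env.observe();R=np.array(s["tool_rot"]);p=np.array(s["position"])
    a=np.degrees(np.arctan2(R[1,0],R[0,0]));dy=(ang-a+180)%360-180
    print("pos",p,"toolx",a,"shift/0.1",R.T@(np.asarray(c)-p)/.1,"turn z units",-dy/90)
E
python3 - <<'E'
from h import *
w=env.get_image("wrist")
P=ray(w,np.array([(214,78),(450,77),(443,516),(228,516)])/4-.375+[195,115],.026)
r=rect(P);print(r);go([*r[0][:2],.1],r[1])
E
```

```text
(array([0.4514, 0.0351, 0.026 ]), np.float64(153.148363006035), np.float64(62.75771511428527), np.float64(0.11949854839854034), np.float64(0.059875702201151224))
pos [0.448  0.0361 0.2059] toolx 152.64803278615815 shift/0.1 [-0.0344  0.0064  1.0591] turn z units -0.005559224665298264
```

```bash
python3 -m pendant '[[[-0.034,0.005,0.4],[0,0,-0.005]],[[0,0,0.5],[0,0,0]],[[0,0,0.4],[0,0,0]],[[0,0,0.27],[0,0,0]],[[0,0,0.15],[0,0,0]],[[0,0,0.1],[0,0,0]],[[0,0,0],[0,0,0]]]' 1 22
python3 - <<'E'
from h import *
s=env.observe();print(s["time_s"],s["position"],s["ft_force"])
w=env.get_image("wrist");cv2.imwrite("pics/w2.png",w["image"][:,:,::-1])
E
```

```text
time_s: 3.52
position: [0.4512, 0.0349, 0.0236]
tool_rot: [[-0.891, 0.453, -0.001], [0.453, 0.891, 0.0], [0.001, -0.0, -1.0]]
ft_force: [0.5, 1.4, 0.5]
grip_width: 0.0856
3.525 [0.4512 0.0349 0.0236] [0.4539 1.4039 0.5156]
```

View pics/w2.png

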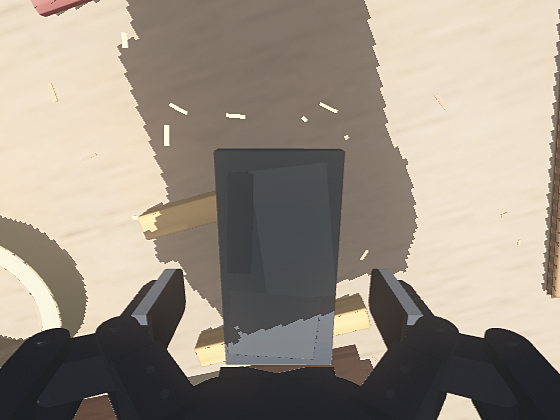

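Run:
```python
from h import *
w=env.get_image("wrist");s=env.observe();R=s["tool_rot"];p=s["position"]
for y in(-.03,.03,-.0427,.0427):
  for x in (-.011,.011):
    for z in(-.004,.006,.019):print(x,y,z,proj(w,p+R@np.array([x,y,z])).round(0))
```

```text
-0.011 -0.03 -0.004 [[220. 290.]]
-0.011 -0.03 0.006 [[223. 280.]]
-0.011 -0.03 0.019 [[227. 269.]]
0.011 -0.03 -0.004 [[218. 251.]]
0.011 -0.03 0.006 [[221. 243.]]
0.011 -0.03 0.019 [[225. 234.]]
-0.011 0.03 -0.004 [[336. 290.]]
-0.011 0.03 0.006 [[333. 280.]]
-0.011 0.03 0.019 [[329. 269.]]
0.011 0.03 -0.004 [[339. 251.]]
0.011 0.03 0.006 [[335. 243.]]
0.011 0.03 0.019 [[331. 234.]]
-0.011 -0.0427 -0.004 [[195. 290.]]
-0.011 -0.0427 0.006 [[200. 280.]]
-0.011 -0.0427 0.019 [[205. 269.]]
0.011 -0.0427 -0.004 [[192. 251.]]
0.011 -0.0427 0.006 [[197. 243.]]
0.011 -0.0427 0.019 [[202. 234.]]
-0.011 0.0427 -0.004 [[361. 290.]]
-0.011 0.0427 0.006 [[356. 280.]]
-0.011 0.0427 0.019 [[351. 269.]]
0.011 0.0427 -0.004 [[364. 251.]]
0.011 0.0427 0.006 [[359. 243.]]
0.011 0.0427 0.019 [[354. 234.]]
```

Run:
```python
from h import *
e=env.get_image("side");s=env.observe();crop(e,"s2.png",100,140,300,290,4)
R=s["tool_rot"];p=s["position"]
for z in (0,.019,-.02):
  print(z,[(4*(proj(e,p+R@np.array([0,y,z]))-[100,140])).round(0).tolist() for y in(-.043,0,.043)])
```

```text
0 [[[504.0, 418.0]], [[496.0, 366.0]], [[489.0, 317.0]]]
0.019 [[[506.0, 441.0]], [[499.0, 389.0]], [[491.0, 340.0]]]
-0.02 [[[501.0, 392.0]], [[493.0, 341.0]], [[486.0, 292.0]]]
```

View pics/s2.png

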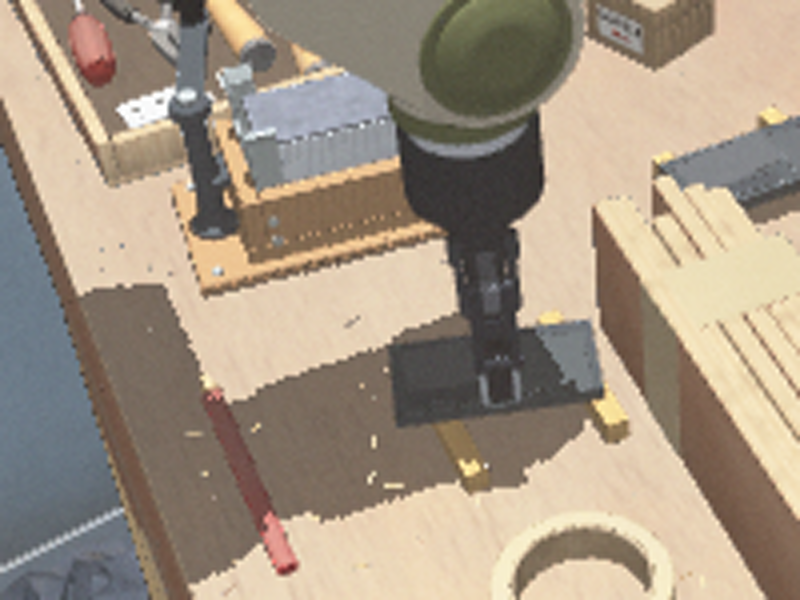

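```bash
python3 -m pendant '[[[0,0,0],[0,0,0]],[[0,0,0],[0,0,0]],[[0,0,0],[0,0,0]]]' 0.62 22
python3 - <<'E'
from h import *
w=env.get_image("wrist");cv2.imwrite("pics/w3.png",w["image"][:,:,::-1])
e=env.get_image("side");crop(e,"s3.png",175,200,275,260,8)
E
```

```text
time_s: 4.05
position: [0.4513, 0.0348, 0.0239]
tool_rot: [[-0.891, 0.454, 0.0], [0.454, 0.891, -0.0], [-0.0, 0.0, -1.0]]
ft_force: [0.5, -0.2, -0.1]
grip_width: 0.0691
```

View pics/w3.png

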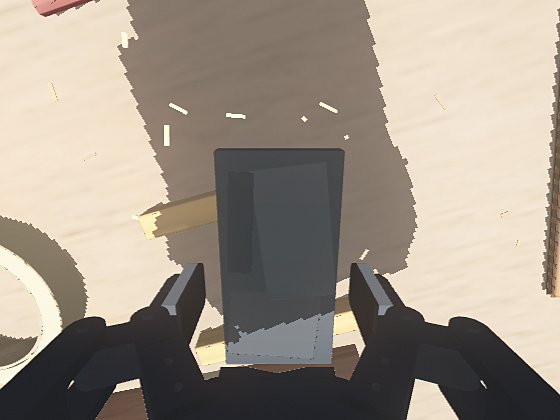

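View pics/s3.png

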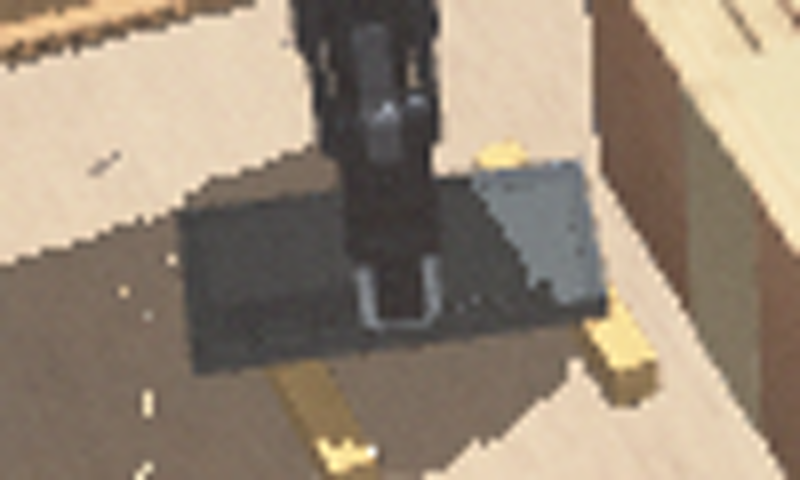

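```bash
python3 -m pendant '[[[0,0,0.03],[0,0,0]],[[0,0,0.04],[0,0,0]],[[0,0,0.03],[0,0,0]],[[0,0,0],[0,0,0]]]' 0.75 22
python3 - <<'E'
from h import *
w=env.get_image("wrist");cv2.imwrite("pics/w4.png",w["image"][:,:,::-1])
e=env.get_image("side");crop(e,"s4.png",175,200,275,260,8)
E
```

```text
time_s: 4.65
position: [0.4511, 0.0349, 0.0134]
tool_rot: [[-0.891, 0.454, -0.001], [0.454, 0.891, 0.0], [0.001, -0.0, -1.0]]
ft_force: [0.6, 0.9, -0.3]
grip_width: 0.0747
```

View pics/w4.png

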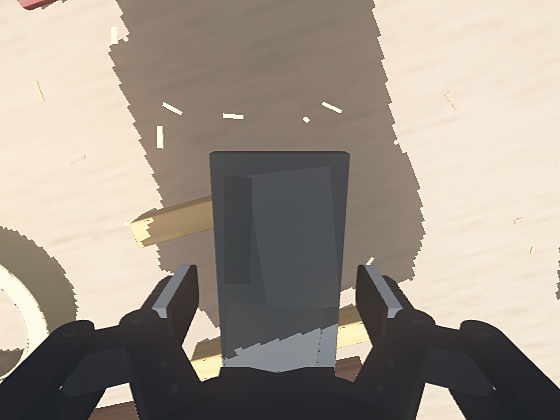

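View pics/s4.png

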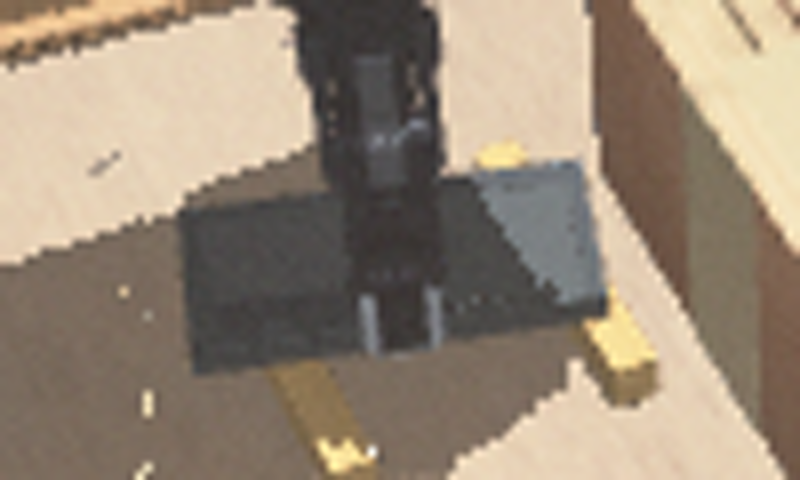

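```bash
python3 -m pendant '[[[0,0,0.04],[0,0,0]],[[0,0,0.04],[0,0,0]],[[0,0,0.04],[0,0,0]],[[0,0,0],[0,0,0]]]' 0.75 22
python3 - <<'E'
from h import *
w=env.get_image("wrist");cv2.imwrite("pics/w5.png",w["image"][:,:,::-1])
e=env.get_image("side");crop(e,"s5.png",175,200,275,260,8)
E
```

```text
time_s: 5.25
position: [0.4511, 0.0349, 0.0014]
tool_rot: [[-0.891, 0.454, -0.001], [0.454, 0.891, 0.0], [0.001, -0.0, -1.0]]
ft_force: [0.6, -0.5, -0.4]
grip_width: 0.0749
```

View pics/s5.png

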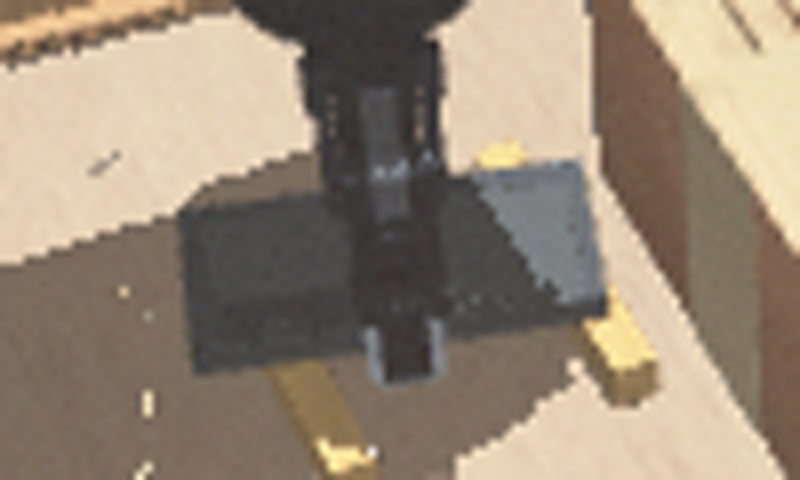

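View pics/w5.png

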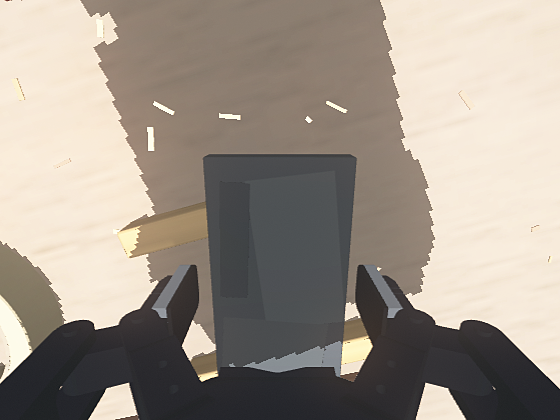

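```bash
python3 -m pendant '[[[0,0,0.03],[0,0,0]],[[0,0,0.03],[0,0,0]],[[0,0,0],[0,0,0]]]' 0.75 22; python3 -m pendant '[[[0,0,0],[0,0,0]],[[0,0,0],[0,0,0]],[[0,0,0],[0,0,0]],[[0,0,0],[0,0,0]],[[0,0,0],[0,0,0]]]' 0.3 22
python3 - <<'E'
from h import *
w=env.get_image("wrist");cv2.imwrite("pics/w6.png",w["image"][:,:,::-1])
e=env.get_image("side");crop(e,"s6.png",175,200,275,260,8)
E
```

```text
time_s: 5.72
position: [0.4511, 0.0349, -0.0045]
tool_rot: [[-0.891, 0.454, -0.001], [0.454, 0.891, 0.0], [0.001, -0.0, -1.0]]
ft_force: [0.4, 0.2, 1.2]
grip_width: 0.0747
time_s: 6.35
position: [0.4513, 0.0349, -0.0041]
tool_rot: [[-0.891, 0.453, 0.0], [0.453, 0.891, -0.0], [-0.0, 0.0, -1.0]]
ft_force: [-1.7, 0.8, 5.9]
grip_width: 0.0596
```

View pics/s6.png

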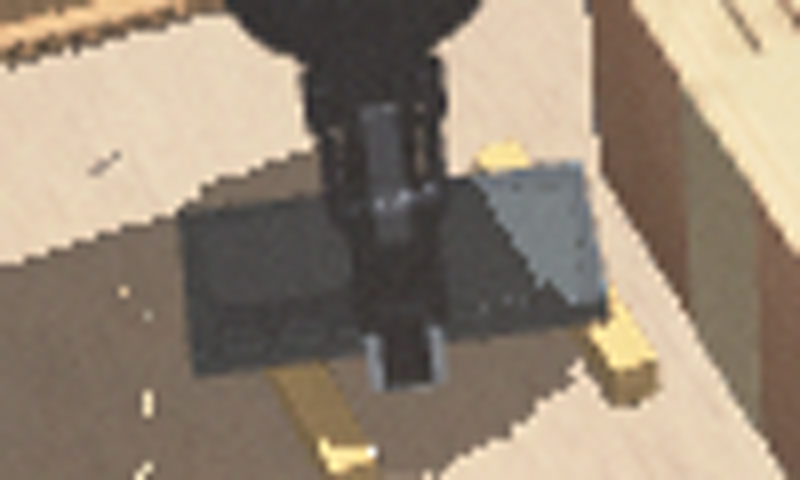

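View pics/w6.png

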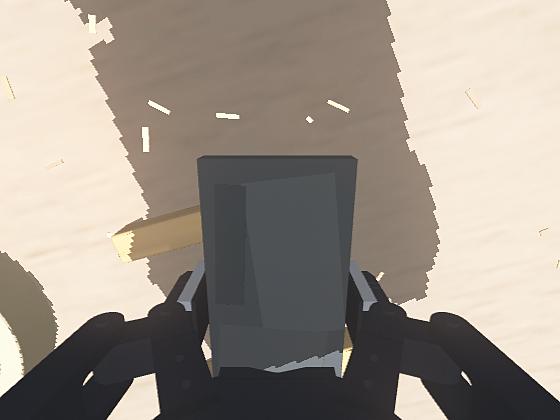

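```bash
python3 -m pendant '[[[0,0,-0.03],[0,0,0]],[[0,0,-0.08],[0,0,0]],[[0,0,-0.2],[0,0,0]],[[0,0,-0.4],[0,0,0]],[[0,0,-0.4],[0,0,0]],[[0,0.2,-0.4],[0,0,-0.03]],[[0,0.4,-0.3],[0,0,-0.05]],[[0,0.25,-0.1],[0,0,-0.047]],[[0,0,0],[0,0,0]],[[0,0,0],[0,0,0]]]' 0.3 22
python3 - <<'E'
from h import *
w=env.get_image("wrist");cv2.imwrite("pics/w7.png",w["image"][:,:,::-1])
E
```

```text
time_s: 7.7
position: [0.4845, 0.1123, 0.1863]
tool_rot: [[-0.963, 0.269, -0.001], [0.269, 0.963, -0.0], [0.001, -0.001, -1.0]]
ft_force: [0.4, -0.9, -2.9]
grip_width: 0.0592
```

View pics/w7.png

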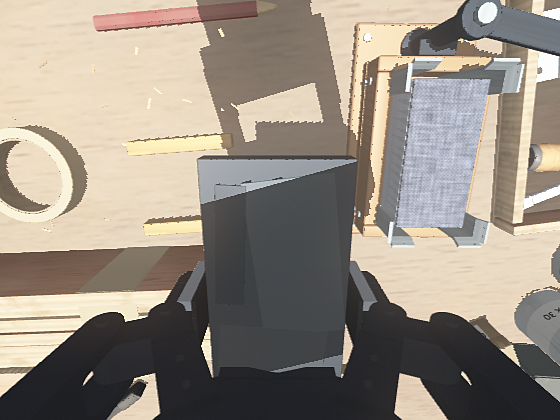

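Run:
```python
from h import *
w=env.get_image("wrist");crop(w,"w7c.png",345,40,530,255,3)
```

```text
(no output)
```

View pics/w7c.png

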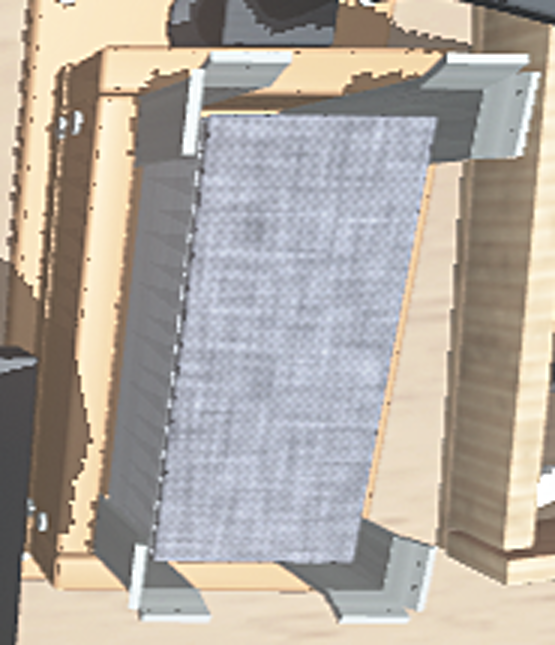

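Run:
```python
from h import *
w=env.get_image("wrist")
C=lambda p:np.array(p)/3-.33+[345,40]
r=rect(ray(w,C([(207,115),(437,117),(356,562),(155,561)]),.085));print('deck',r)
go([*r[0][:2],.15],r[1])
r=rect(ray(w,C([(184,152),(522,157),(424,608),(133,608)]),.100));print('guide ends along long sides (outer)',r)
r=rect(ray(w,C([(212,56),(527,58),(405,618),(143,616)]),.100));print('guide short',r)
```

```text
deck (array([0.4773, 0.2462, 0.085 ]), np.float64(164.4952798245198), np.float64(73.97477504372115), np.float64(0.11502988001094484), np.float64(0.0560114834920032))
pos [0.4848 0.112  0.1863] toolx 164.37834952822732 shift/0.1 [0.433  1.2723 0.3631] turn z units -0.0012992255143608922
guide ends along long sides (outer) (array([0.4859, 0.2444, 0.1   ]), np.float64(164.22072704658714), np.float64(73.96298708968682), np.float64(0.11303423420620096), np.float64(0.07782927459732204))
guide short (array([0.4772, 0.2465, 0.1   ]), np.float64(163.8508652913209), np.float64(73.95544124455901), np.float64(0.1361347319452088), np.float64(0.07040161267027539))
```

```bash
python3 -m pendant '[[[0.05,0.2,0],[0,0,0]],[[0.1,0.35,0],[0,0,0]],[[0.14,0.4,0],[0,0,0]],[[0.1,0.22,0],[0,0,0]],[[0.04,0.097,0.2],[0,0,0]],[[0,0,0.4],[0,0,0]],[[0,0,0.2],[0,0,0]],[[0,0,0.1],[0,0,0]],[[0,0,0],[0,0,0]],[[0,0,0],[0,0,0]]]' 0.3 22
python3 - <<'E'
from h import *
s=env.observe();go([.477,.2457,.09],164.35)
d=env.get_image("top");crop(d,"t8.png",140,195,240,285,8)
e=env.get_image("side");crop(e,"s8.png",130,120,240,202,7)
w=env.get_image("wrist");cv2.imwrite("pics/w8.png",w["image"][:,:,::-1])
E
```

```text
time_s: 9.1
position: [0.4782, 0.2463, 0.0976]
tool_rot: [[-0.963, 0.268, 0.002], [0.268, 0.963, 0.0], [-0.001, 0.001, -1.0]]
ft_force: [-0.2, -0.1, -2.9]
grip_width: 0.0596
pos [0.4782 0.2463 0.0976] toolx 164.44301653753553 shift/0.1 [ 0.0107 -0.0088  0.0759] turn z units 0.001033517083728144
```

View pics/t8.png

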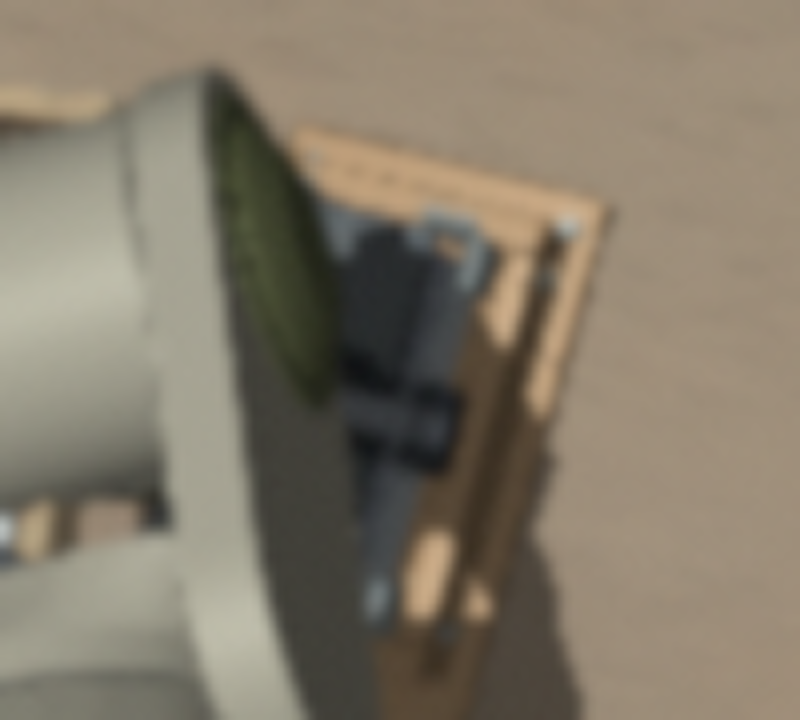

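View pics/s8.png

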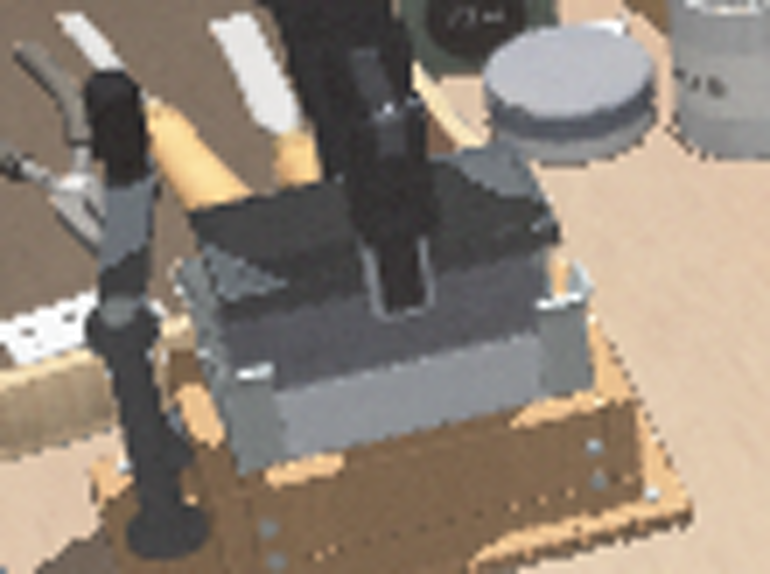

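View pics/w8.png

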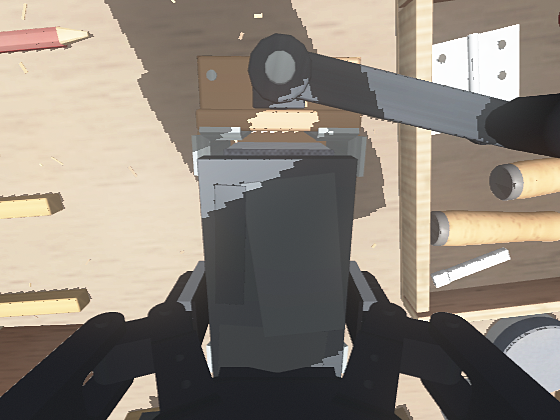

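Run:
```python
from h import *
w=env.get_image("wrist");crop(w,"w8c.png",180,100,380,190,4)
s=env.observe();R=s["tool_rot"];p=s["position"]
f=lambda uv,z:((ray(w,[uv],z)-p)@R)[0]
print('slate end top',f((278,158),.1276))
for v in (125,130,135):print(v,f((278,v),.1))
print('slate L,R',f((200,159),.1276),f((357,159),.1276))
e=env.get_image("side")
g=lambda uv,z:((ray(e,[(uv[0]/7+130-.43,uv[1]/7+120-.43)],z)-p)@R)[0]
print('side: slate bottom-near corners',g((222,320),.1176),g((558,238),.1176), 'guide near tops', g((240,372),.1),g((272,370),.1),g((540,305),.1),g((588,298),.1))
```

```text
slate end top [ 0.0603 -0.     -0.0304]
125 [ 0.0712  0.     -0.0028]
130 [ 0.069   0.     -0.0028]
135 [ 0.0668  0.     -0.0028]
slate L,R [ 0.0599 -0.029  -0.0304] [ 0.0599  0.0293 -0.0304]
side: slate bottom-near corners [ 0.0622 -0.0278 -0.0204] [-0.0586 -0.0257 -0.0203] guide near tops [ 0.0605 -0.0356 -0.0028] [ 0.0499 -0.0388 -0.0028] [-0.0466 -0.0381 -0.0027] [-0.0635 -0.0407 -0.0027]
```

View pics/w8c.png

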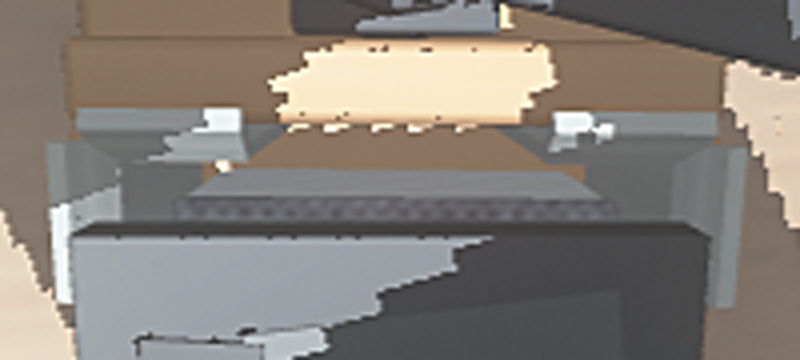

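Run:
```python
from h import *
w=env.get_image("wrist")
s=env.observe();R=s["tool_rot"];p=s["position"]
f=lambda uv,z:((ray(w,[uv],z)-p)@R)[0]
print('felt end',f((223.5,148.8),.085),f((334.5,148.8),.085))
print('guide outer',f((191.8,140),.1),f((366.3,140),.1))
print('guide short ends outer ',f((199,127),.1),f((359,127),.1))
```

```text
felt end [ 0.0593 -0.0272  0.012 ] [0.0592 0.0283 0.012 ]
guide outer [ 0.0647 -0.0387 -0.003 ] [ 0.0647  0.0397 -0.003 ]
guide short ends outer  [ 0.0704 -0.0351 -0.003 ] [ 0.0703  0.036  -0.003 ]
```

```bash
python3 -m pendant '[[[0.012,0.005,0],[0,0,0]],[[0,0,0.04],[0,0,0]],[[0,0,0.05],[0,0,0]],[[0,0,0.05],[0,0,0]],[[0,0,0.05],[0,0,0]],[[0,0,0.04],[0,0,0]],[[0,0,0],[0,0,0]]]' 0.3 22
python3 - <<'E'
from h import *
e=env.get_image("side");crop(e,"s9.png",130,120,240,202,7)
w=env.get_image("wrist");crop(w,"w9.png",140,90,420,300,2.8)
E
```

```text
time_s: 10.28
position: [0.4766, 0.247, 0.0734]
tool_rot: [[-0.963, 0.268, -0.001], [0.268, 0.963, -0.0], [0.001, -0.0, -1.0]]
ft_force: [-0.4, -0.2, -2.6]
grip_width: 0.0595
```

View pics/s9.png

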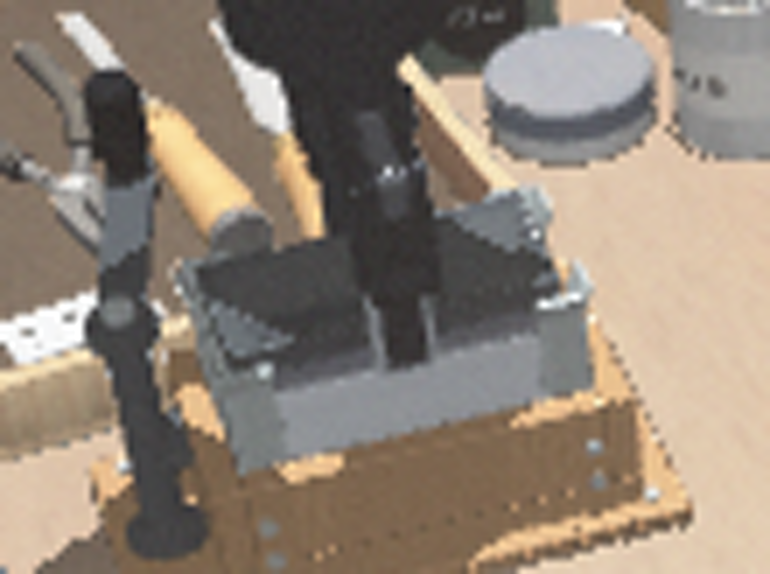

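View pics/w9.png

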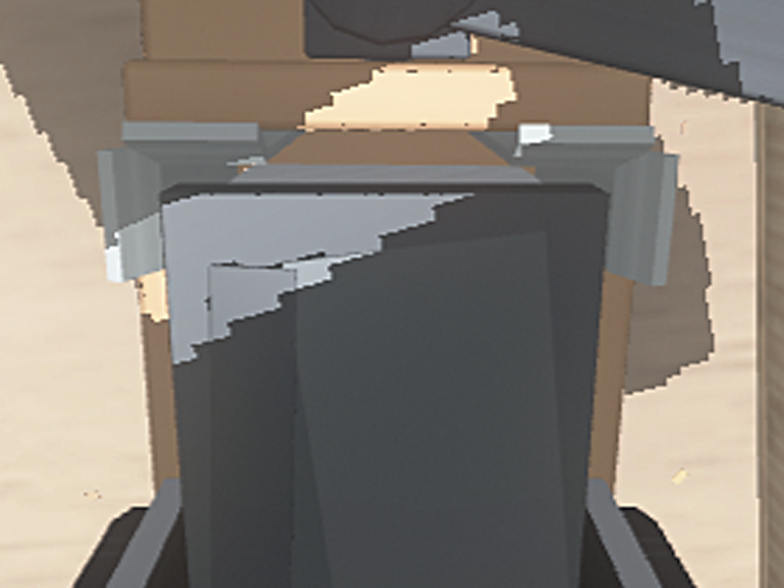

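```bash
python3 -m pendant '[[[0,0,0.025],[0,0,0]],[[0,0,0.025],[0,0,0]],[[0,0,0.025],[0,0,0]],[[0,0,0.025],[0,0,0]],[[0,0,0],[0,0,0]]]' 0.3 22;python3 -m pendant '[[[0,0,0.025],[0,0,0]],[[0,0,0.025],[0,0,0]],[[0,0,0.01],[0,0,0]],[[0,0,0],[0,0,0]]]' 0.3 22
python3 - <<'E'
from h import *
e=env.get_image("side");crop(e,"s10.png",130,120,240,202,7)
E
```

```text
time_s: 11.0
position: [0.4766, 0.2471, 0.0636]
tool_rot: [[-0.963, 0.268, -0.0], [0.268, 0.963, -0.0], [0.0, -0.0, -1.0]]
ft_force: [-0.6, -0.6, -2.2]
grip_width: 0.0594
time_s: 11.5
position: [0.4768, 0.2471, 0.0577]
tool_rot: [[-0.963, 0.268, 0.0], [0.268, 0.963, 0.0], [-0.0, 0.0, -1.0]]
ft_force: [0.2, 1.0, -0.8]
grip_width: 0.0595
```

View pics/s10.png

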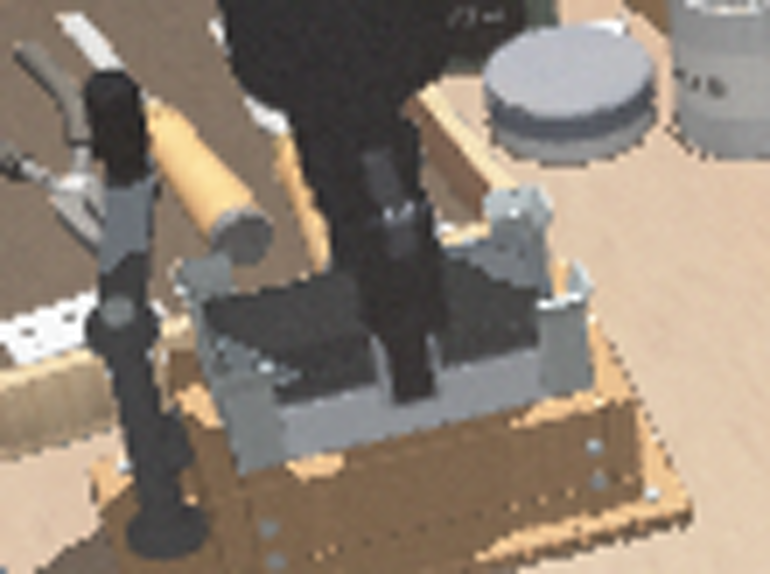

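```bash
python3 -m pendant '[[[0,0,0.015],[0,0,0]],[[0,0,0],[0,0,0]]]' 0.3 22;python3 -m pendant '[[[0,0,0],[0,0,0]],[[0,0,0],[0,0,0]],[[0,0,0],[0,0,0]],[[0,0,0],[0,0,0]]]' 0.75 22
python3 - <<'E'
from h import *
e=env.get_image("side");crop(e,"s11.png",130,120,240,202,7)
w=env.get_image("wrist");crop(w,"w11.png",140,90,420,300,2.8)
E
```

```text
time_s: 11.8
position: [0.4768, 0.2471, 0.0562]
tool_rot: [[-0.963, 0.268, 0.0], [0.268, 0.963, 0.0], [-0.0, 0.0, -1.0]]
ft_force: [0.2, 0.2, -0.1]
grip_width: 0.0592
time_s: 12.3
position: [0.4767, 0.2471, 0.0562]
tool_rot: [[-0.963, 0.268, -0.0], [0.268, 0.963, -0.0], [0.0, -0.0, -1.0]]
ft_force: [-0.2, -0.9, -0.2]
grip_width: 0.0748
```

View pics/s11.png

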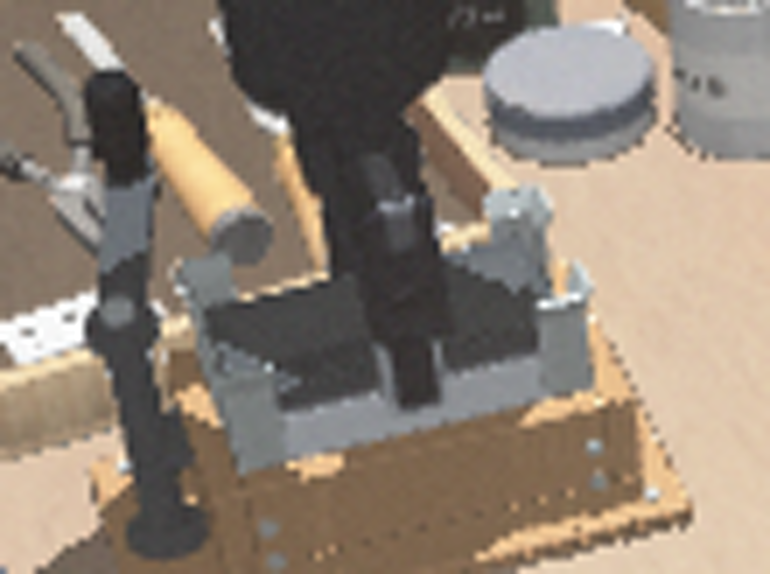

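View pics/w11.png

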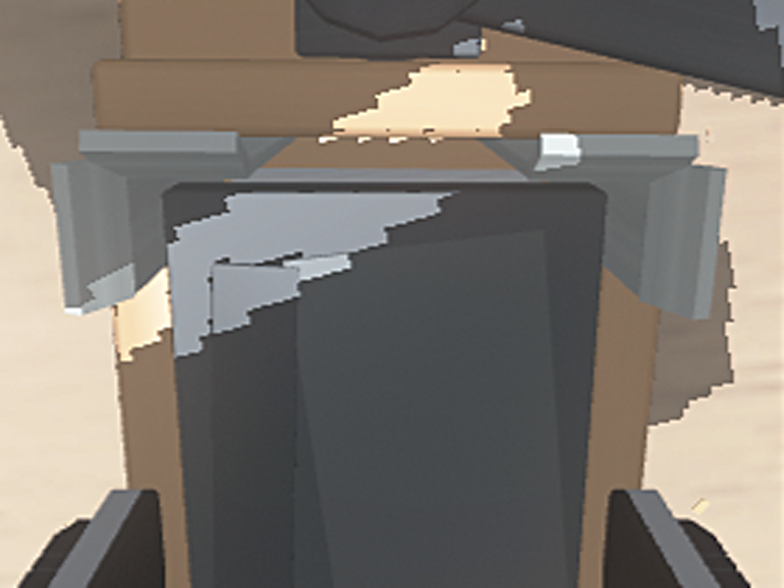

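```bash
python3 -m pendant '[[[0,0,-0.05],[0,0,0]],[[0,0,-0.2],[0,0,0]],[[0,0,-0.4],[0,0,0]],[[0,0,-0.4],[0,0,0]],[[-0.2,-0.07,-0.3],[0,0,0]],[[-0.45,-0.17,0],[0,0,0]],[[-0.5,-0.19,0],[0,0,0]],[[-0.5,-0.19,0],[0,0,-0.02]],[[-0.45,-0.17,0],[0,0,-0.03]],[[-0.25,-0.1,0],[0,0,-0.02]],[[-0.14,-0.047,0],[0,0,0]],[[0,0,0],[0,0,0]],[[0,0,0],[0,0,0]]]' 0.75 22
python3 - <<'E'
from h import *
w=env.get_image("wrist");cv2.imwrite("pics/w12.png",w["image"][:,:,::-1])
e=env.get_image("side");crop(e,"s12.png",130,120,240,202,7)
E
```

```text
time_s: 14.02
position: [0.6939, 0.0949, 0.1914]
tool_rot: [[-0.987, 0.16, -0.0], [0.16, 0.987, 0.0], [0.0, 0.0, -1.0]]
ft_force: [-0.4, 1.2, 0.9]
grip_width: 0.0747
```

View pics/w12.png

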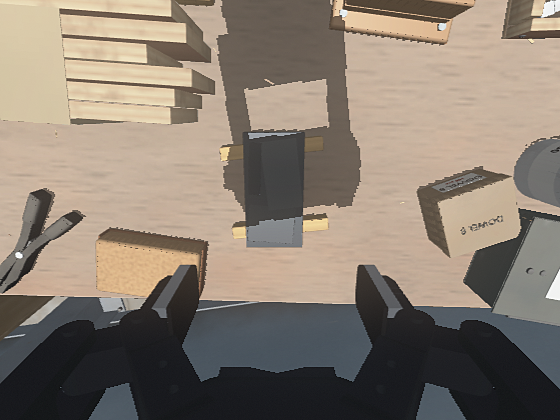

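View pics/s12.png

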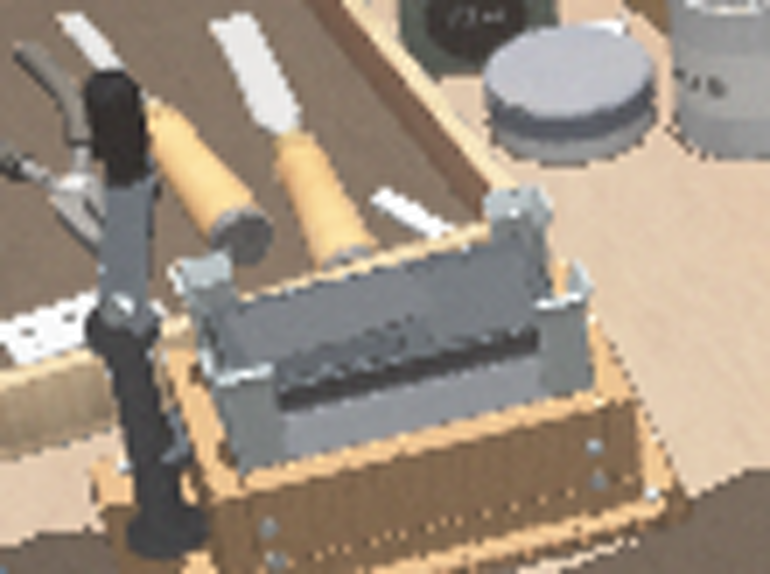

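Run:
```python
from h import *
w=env.get_image("wrist");crop(w,"w12c.png",205,115,345,265,4)
```

```text
(no output)
```

View pics/w12c.png

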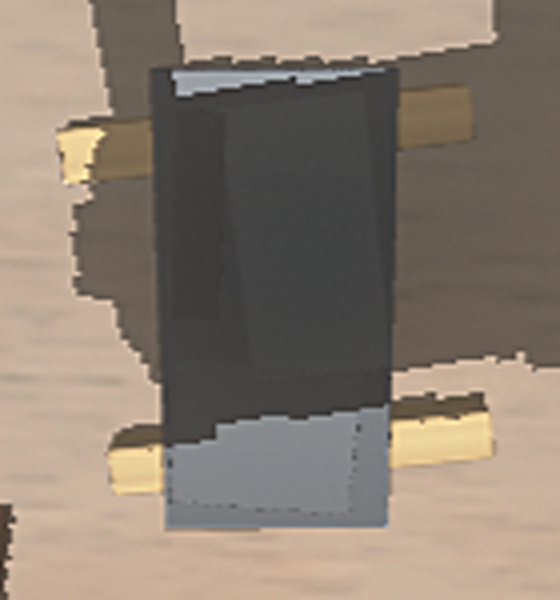

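Run:
```python
from h import *
w=env.get_image("wrist")
r=rect(ray(w,np.array([(151,69),(398,69),(387,526),(165,526)])/4-.375+[205,115],.026));print(r)
go([*r[0][:2],-.0045],r[1])
```

```text
(array([0.6934, 0.0908, 0.026 ]), np.float64(170.7689940592344), np.float64(80.78219708101727), np.float64(0.11915284971671393), np.float64(0.05954638889453693))
pos [0.694  0.0949 0.1916] toolx 170.79233421747642 shift/0.1 [-0.0001 -0.0411  1.961 ] turn z units 0.0002593350915781735
```

```bash
python3 -m pendant '[[[0,-0.041,0.3],[0,0,0]],[[0,0,0.45],[0,0,0]],[[0,0,0.45],[0,0,0]],[[0,0,0.3],[0,0,0]],[[0,0,0.16],[0,0,0]],[[0,0,0],[0,0,0]],[[0,0,0],[0,0,0]]]' 0.75 22
python3 - <<'E'
from h import *
w=env.get_image("wrist");cv2.imwrite("pics/w13.png",w["image"][:,:,::-1])
E
```

```text
time_s: 15.1
position: [0.6946, 0.0905, 0.0269]
tool_rot: [[-0.987, 0.16, 0.003], [0.16, 0.987, -0.0], [-0.003, 0.0, -1.0]]
ft_force: [1.3, 0.6, 1.2]
grip_width: 0.0747
```

View pics/w13.png

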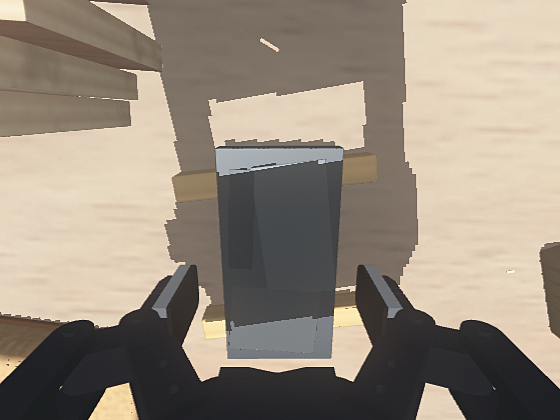

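```bash
python3 -m pendant '[[[0.008,0,0.08],[0,0,0]],[[0,0,0.08],[0,0,0]],[[0,0,0.08],[0,0,0]],[[0,0,0.06],[0,0,0]],[[0,0,0],[0,0,0]],[[0,0,0],[0,0,0]]]' 0.75 22
python3 - <<'E'
from h import *
go([.6934,.0908,-.0045],170.77)
w=env.get_image("wrist");cv2.imwrite("pics/w14.png",w["image"][:,:,::-1])
E
```

```text
time_s: 15.9
position: [0.6931, 0.0905, -0.0046]
tool_rot: [[-0.987, 0.161, 0.0], [0.161, 0.987, -0.0], [-0.0, 0.0, -1.0]]
ft_force: [0.1, 0.7, 0.1]
grip_width: 0.0747
pos [ 0.6931  0.0905 -0.0046] toolx 170.76057328264363 shift/0.1 [-0.0022  0.0033 -0.0008] turn z units -0.00010474130395973842
```

View pics/w14.png

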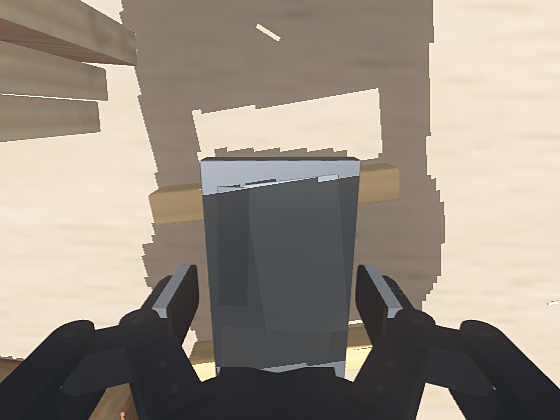

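```bash
python3 -m pendant '[[[0,0,0],[0,0,0]],[[0,0,0],[0,0,0]],[[0,0,0],[0,0,0]],[[0,0,0],[0,0,0]],[[0,0,0],[0,0,0]]]' 0.3 22;  python3 -m pendant '[[[0,0,-0.03],[0,0,0]],[[0,0,-0.08],[0,0,0]],[[0,0,-0.2],[0,0,0]],[[0,0,-0.4],[0,0,0]],[[0,0,-0.4],[0,0,0]],[[0.2,0.1,-0.4],[0,0,0]],[[0.4,0.2,-0.14],[0,0,0]],[[0.45,0.23,0],[0,0,0]],[[0.45,0.23,0],[0,0,0]],[[0.45,0.23,0],[0,0,0.03]],[[0.3,0.15,0],[0,0,0.04]],[[0.138,0.057,0],[0,0,0]],[[0,0,0],[0,0,0]],[[0,0,0],[0,0,0]]]' 0.3 22
python3 - <<'E'
from h import *
go([.4767,.2471,.0976],164.4)
w=env.get_image("wrist");cv2.imwrite("pics/w15.png",w["image"][:,:,::-1])
E
```

```text
time_s: 16.58
position: [0.6932, 0.0906, -0.0043]
tool_rot: [[-0.987, 0.161, 0.001], [0.161, 0.987, 0.0], [-0.001, 0.0, -1.0]]
ft_force: [-0.8, 1.7, 5.2]
grip_width: 0.0597
time_s: 18.32
position: [0.4795, 0.2489, 0.1602]
tool_rot: [[-0.963, 0.268, 0.0], [0.268, 0.963, -0.0], [-0.001, -0.0, -1.0]]
ft_force: [-0.3, 0.4, -1.6]
grip_width: 0.0594
pos [0.4795 0.2489 0.1602] toolx 164.4418666815465 shift/0.1 [ 0.022  -0.0249  0.6256] turn z units 0.000465185350516448
```

View pics/w15.png

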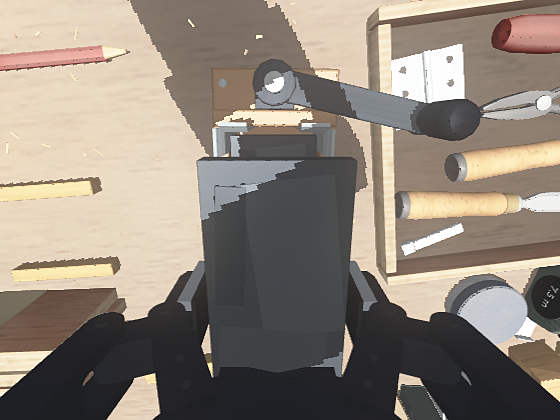

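```bash
python3 -m pendant '[[[0.01,-0.012,0.1],[0,0,0]],[[0.012,-0.013,0.2],[0,0,0]],[[0,0,0.2],[0,0,0]],[[0,0,0.12],[0,0,0]],[[0,0,0],[0,0,0]],[[0,0,0],[0,0,0]]]' 0.3 22
python3 - <<'E'
from h import *
go([.4767,.2471,.0976],164.4)
w=env.get_image("wrist");crop(w,"w16.png",140,90,420,300,2.8)
e=env.get_image("side");crop(e,"s16.png",130,120,240,202,7)
E
```

```text
time_s: 19.12
position: [0.476, 0.2478, 0.0987]
tool_rot: [[-0.963, 0.268, 0.001], [0.268, 0.963, 0.0], [-0.001, 0.001, -1.0]]
ft_force: [-0.2, -1.2, -2.1]
grip_width: 0.0596
pos [0.476  0.2478 0.0987] toolx 164.45463095811644 shift/0.1 [-0.0084 -0.0052  0.0113] turn z units 0.0006070106457381522
```

View pics/w16.png

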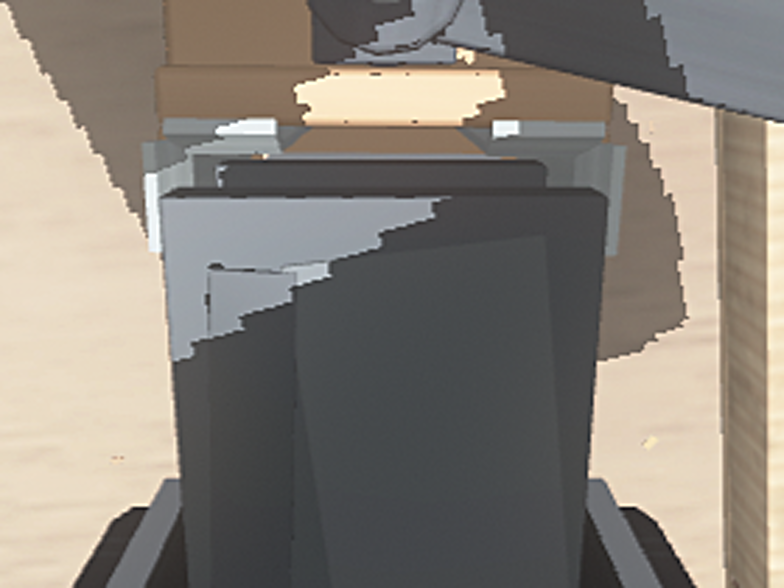

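View pics/s16.png

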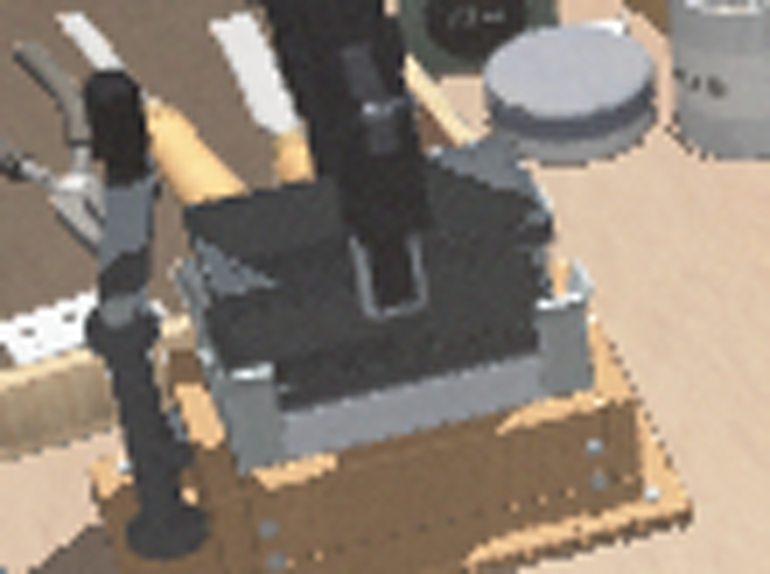

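```bash
python3 -m pendant '[[[-0.008,-0.002,0],[0,0,0]],[[0,0,0.04],[0,0,0]],[[0,0,0.05],[0,0,0]],[[0,0,0.05],[0,0,0]],[[0,0,0.05],[0,0,0]],[[0,0,0.04],[0,0,0]],[[0,0,0],[0,0,0]]]' 0.3 22
python3 - <<'E'
from h import *
w=env.get_image("wrist");crop(w,"w17.png",140,90,420,300,2.8)
E
```

```text
time_s: 20.1
position: [0.4761, 0.2473, 0.0749]
tool_rot: [[-0.963, 0.268, -0.001], [0.268, 0.963, -0.0], [0.001, -0.0, -1.0]]
ft_force: [0.5, 0.9, -2.0]
grip_width: 0.059
```

View pics/w17.png

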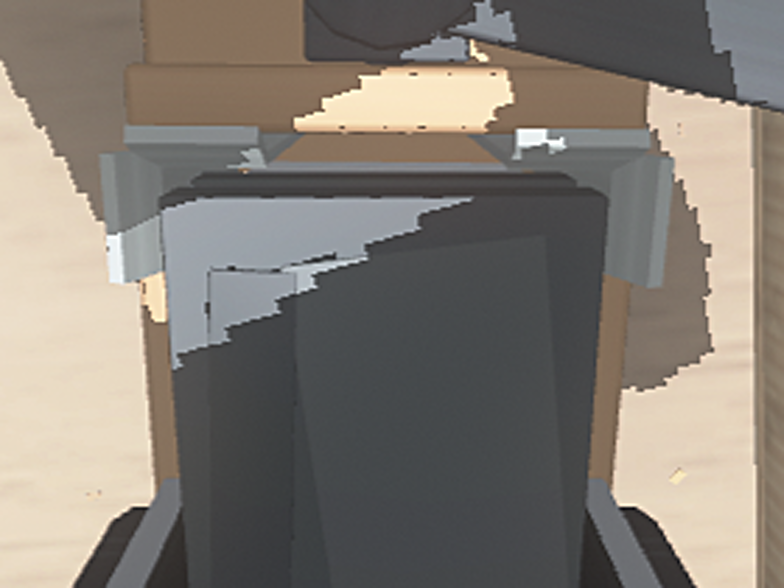

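```bash
python3 -m pendant '[[[0,0,0.025],[0,0,0]],[[0,0,0.025],[0,0,0]],[[0,0,0.025],[0,0,0]],[[0,0,0.025],[0,0,0]],[[0,0,0],[0,0,0]]]' 0.3 22;python3 -m pendant '[[[0,0,0.025],[0,0,0]],[[0,0,0.025],[0,0,0]],[[0,0,0.025],[0,0,0]],[[0,0,0.01],[0,0,0]],[[0,0,0],[0,0,0]],[[0,0,0],[0,0,0]]]' 0.3 22
python3 - <<'E'
from h import *
e=env.get_image("side");crop(e,"s18.png",130,120,240,202,7)
E
```

```text
time_s: 20.78
position: [0.4765, 0.2474, 0.0651]
tool_rot: [[-0.963, 0.268, 0.0], [0.268, 0.963, -0.0], [-0.0, 0.0, -1.0]]
ft_force: [2.0, 0.5, -0.4]
grip_width: 0.0596
time_s: 21.52
position: [0.4762, 0.2473, 0.0567]
tool_rot: [[-0.963, 0.268, -0.0], [0.268, 0.963, -0.0], [0.0, -0.0, -1.0]]
ft_force: [-0.2, -2.2, 2.2]
grip_width: 0.0595
```

View pics/s18.png

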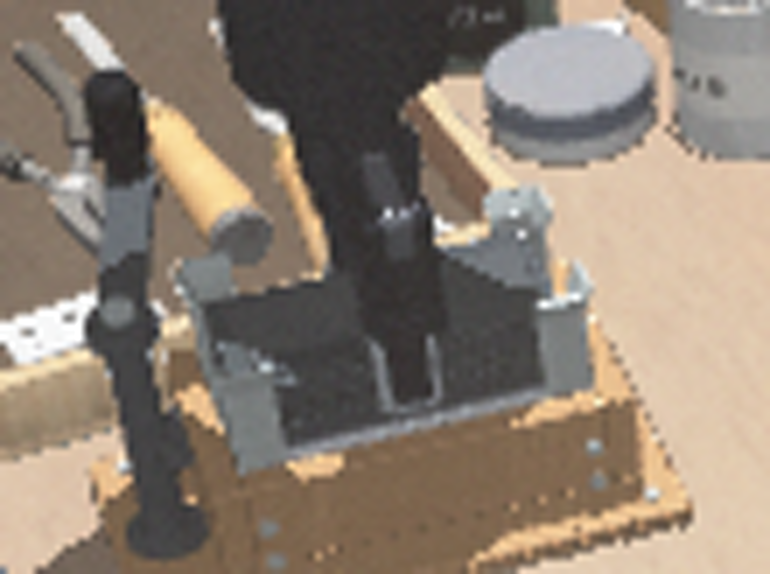

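```bash
python3 -m pendant '[[[0,0,0],[0,0,0]]]' 0.3 22|grep ft; python3 -m pendant '[[[0,0,-0.015],[0,0,0]],[[0,0,0],[0,0,0]]]' 0.3 22|grep -E "ft|pos"; python3 -m pendant '[[[0,0,0],[0,0,0]]]' 0.3 22|grep ft
```

```text
ft_force: [-1.2, -2.5, 1.1]
position: [0.4762, 0.2473, 0.0583]
ft_force: [-0.5, -2.6, 1.4]
ft_force: [-1.9, -2.7, 0.3]
```

```bash
python3 -m pendant '[[[0,-0.004,-0.025],[0,0,0]],[[0,0,0],[0,0,0]]]' 0.3 22|grep -E "ft|pos"; python3 -m pendant '[[[0,0,0],[0,0,0]]]' 0.3 22|grep ft;python3 - <<'E'
from h import *
w=env.get_image("wrist");crop(w,"w19.png",140,90,420,300,2.8)
E
```

```text
position: [0.4762, 0.2473, 0.0609]
ft_force: [-0.4, 0.4, 0.7]
ft_force: [0.5, 0.9, 0.8]
```

View pics/w19.png

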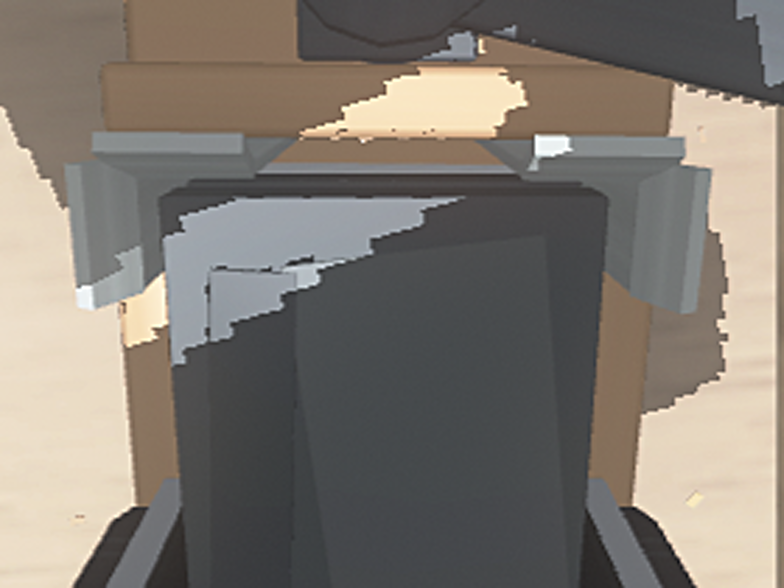

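```bash
python3 -m pendant '[[[0,0,0],[0,0,0]],[[0,0,0],[0,0,0]],[[0,0,0],[0,0,0]],[[0,0,0],[0,0,0]]]' 0.75 22
python3 - <<'E'
from h import *
w=env.get_image("wrist");crop(w,"w20.png",140,90,420,300,2.8)
e=env.get_image("side");crop(e,"s20.png",130,120,240,202,7)
E
```

```text
time_s: 23.0
position: [0.4762, 0.247, 0.0607]
tool_rot: [[-0.963, 0.268, -0.0], [0.268, 0.963, -0.0], [0.0, -0.0, -1.0]]
ft_force: [0.5, 0.1, 0.0]
grip_width: 0.075
```

View pics/w20.png

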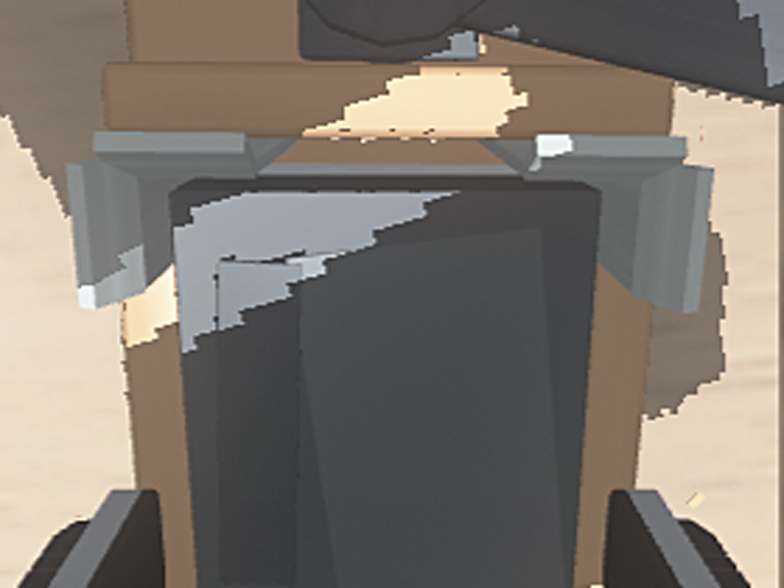

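View pics/s20.png

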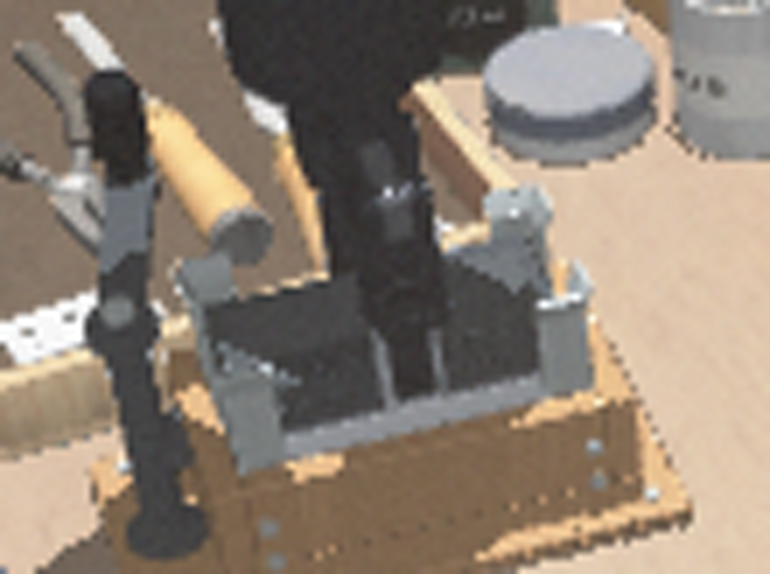

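```bash
python3 -m pendant '[[[0,0,-0.05],[0,0,0]],[[0,0,-0.15],[0,0,0]],[[0,0,-0.4],[0,0,0]],[[0,0,-0.4],[0,0,0]],[[0,0,-0.4],[0,0,0]],[[0,0.2,-0.1],[0,0,0]],[[0,0.2,0],[0,0,0]],[[0,0,0],[0,0,0]],[[0,0,0],[0,0,0]]]' 0 22
python3 - <<'E'
from h import *
print(env.observe()["q"])
w=env.get_image("wrist");cv2.imwrite("pics/w21.png",w["image"][:,:,::-1])
e=env.get_image("side");crop(e,"s21.png",130,120,240,202,7)
E
```

```text
time_s: 24.22
position: [0.4866, 0.2851, 0.2109]
tool_rot: [[-0.963, 0.268, -0.0], [0.268, 0.963, -0.0], [0.0, -0.0, -1.0]]
ft_force: [0.2, 0.0, -2.5]
grip_width: 0.0589
[ 18.3463  23.8405  73.5592  -0.0122  82.6201 -56.1135]
```

View pics/w21.png

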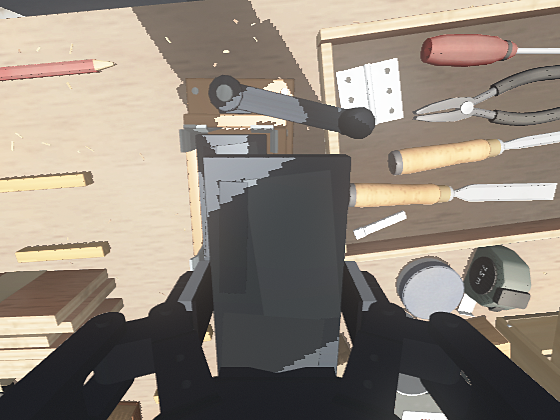

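View pics/s21.png

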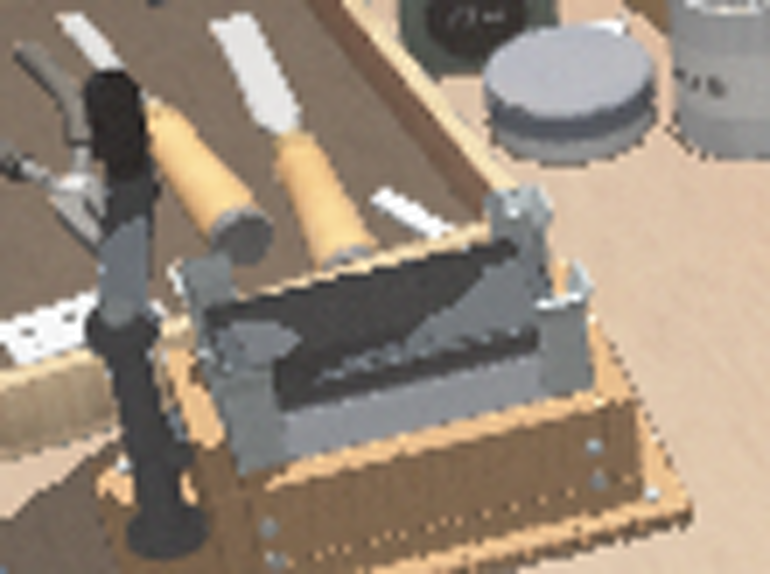

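Run:
```python
from h import *
e=env.get_image("side");crop(e,"s22.png",120,60,240,150,6)
w=env.get_image("wrist");crop(w,"w22.png",180,130,380,280,4)
print(env.observe()["ft_force"],env.observe()["wrist_torque"])
```

```text
[-0.7791  0.5341 -1.6531] [0.0102 0.0351 0.0188]
```

View pics/s22.png

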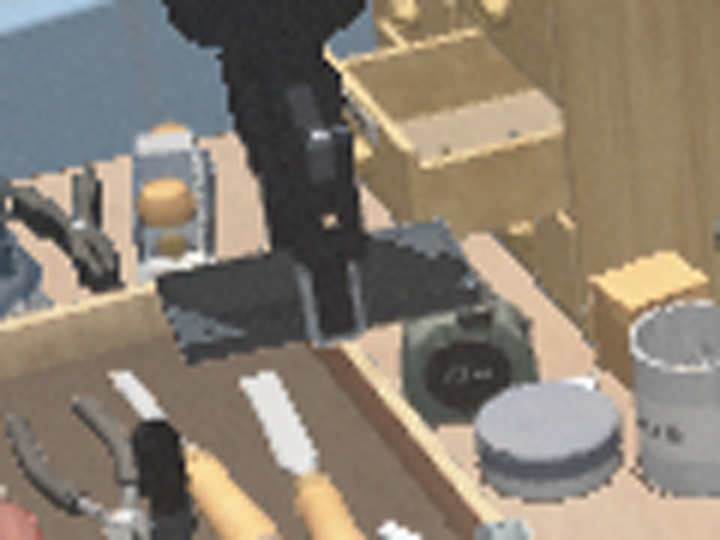

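View pics/w22.png

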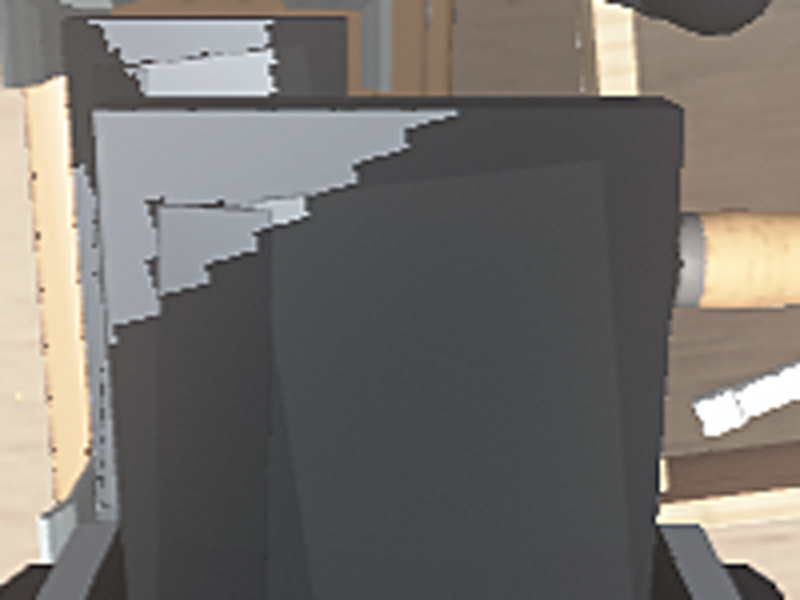

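```bash
python3 -m pendant '[[[0,-0.1,0],[0,0,0]],[[0.01,-0.19,0.1],[0,0,0]],[[0,-0.1,0.3],[0,0,0]],[[0,0,0.3],[0,0,0]],[[0,0,0.2],[0,0,0]],[[0,0,0.1],[0,0,0]],[[0,0,0],[0,0,0]],[[0,0,0],[0,0,0]]]' 0.3 22
python3 - <<'E'
from h import *
go([.4762,.2472,.0976],164.4)
w=env.get_image("wrist");crop(w,"w23.png",140,90,420,300,2.8)
s=env.observe();R=s["tool_rot"];p=s["position"]
f=lambda uv,z:((ray(w,[uv],z)-p)@R)[0]
e=env.get_image("side");crop(e,"s23.png",130,120,240,202,7)
E
```

```text
time_s: 25.42
position: [0.4759, 0.2483, 0.1116]
tool_rot: [[-0.963, 0.268, 0.002], [0.268, 0.963, 0.0], [-0.001, 0.001, -1.0]]
ft_force: [-0.2, -1.2, -0.7]
grip_width: 0.0592
pos [0.4759 0.2483 0.1116] toolx 164.4614320884511 shift/0.1 [-0.0054 -0.0098  0.1397] turn z units 0.0006825787605676068
```

View pics/w23.png

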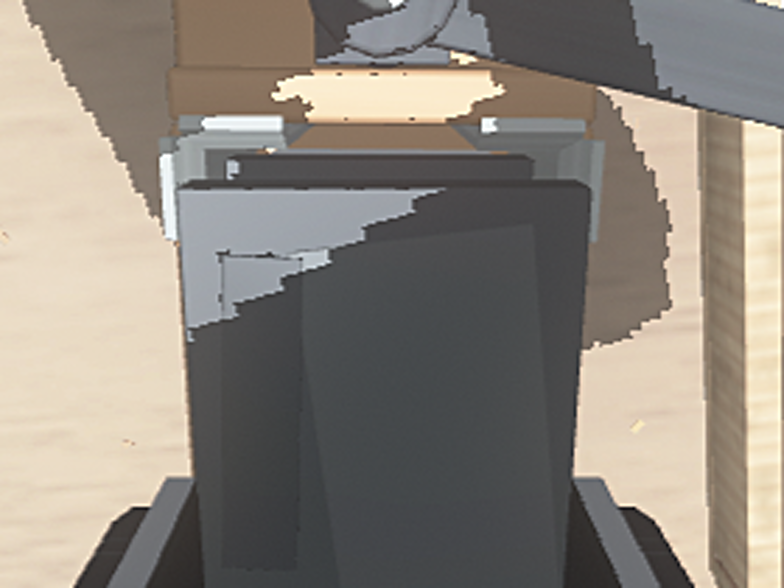

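View pics/s23.png

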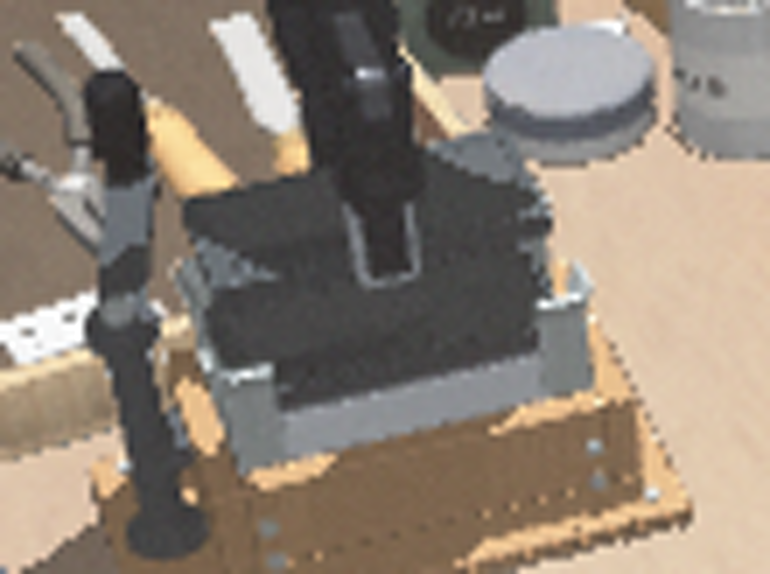

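```bash
python3 -m pendant '[[[0,-0.007,0],[0,0,0]],[[0,0,0.05],[0,0,0]],[[0,0,0.05],[0,0,0]],[[0,0,0.05],[0,0,0]],[[0,0,0.05],[0,0,0]],[[0,0,0.05],[0,0,0]],[[0,0,0],[0,0,0]]]' 0.3 22
python3 - <<'E'
from h import *
go([.4762,.2472,.0976],164.4)
w=env.get_image("wrist");crop(w,"w24.png",140,90,420,300,2.8)
e=env.get_image("side");crop(e,"s24.png",130,120,240,202,7)
E
```

```text
time_s: 26.4
position: [0.4751, 0.2475, 0.0853]
tool_rot: [[-0.963, 0.268, -0.001], [0.268, 0.963, -0.0], [0.001, -0.0, -1.0]]
ft_force: [0.4, -0.6, -0.8]
grip_width: 0.0592
pos [0.4751 0.2475 0.0853] toolx 164.45848481887938 shift/0.1 [-0.011  -0.0001 -0.1231] turn z units 0.0006498313208819834
```

View pics/w24.png

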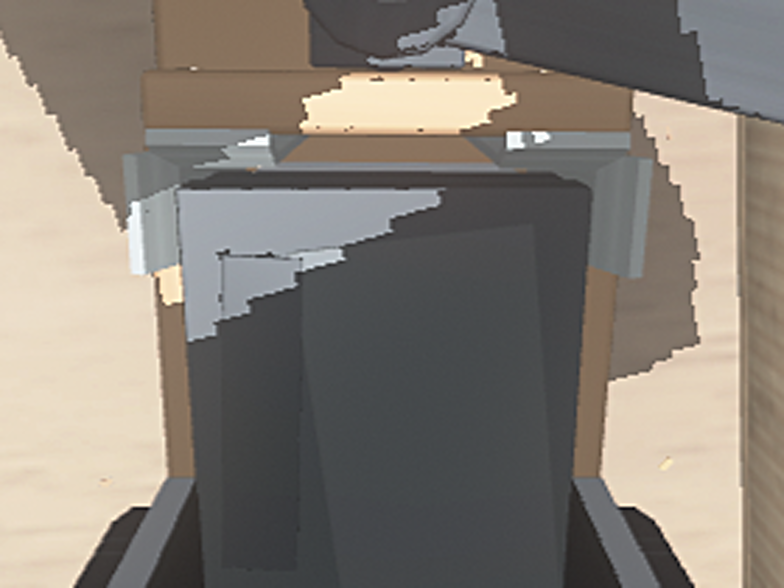

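View pics/s24.png

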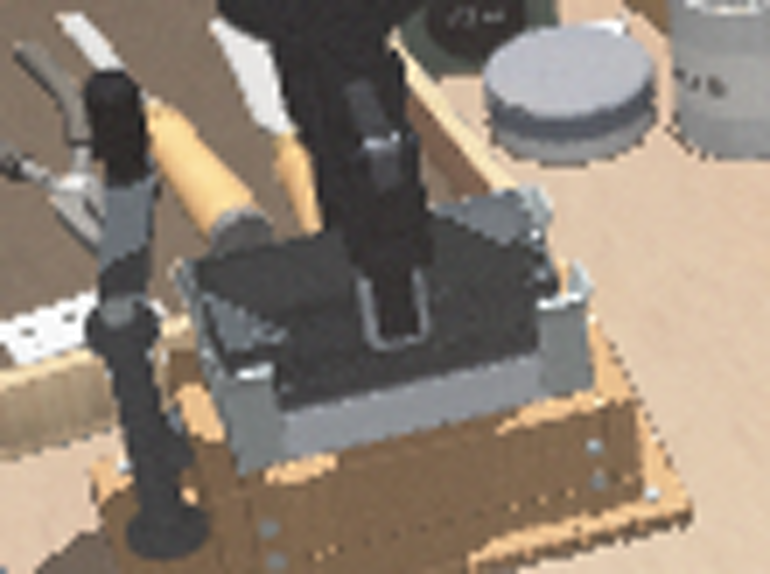

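```bash
python3 -m pendant '[[[0,0,0.025],[0,0,0]],[[0,0,0.025],[0,0,0]],[[0,0,0.025],[0,0,0]],[[0,0,0],[0,0,0]],[[0,0,0],[0,0,0]]]' 0.3 22|grep -E "pos|ft";python3 -m pendant '[[[0,0,0.02],[0,0,0]],[[0,0,0.02],[0,0,0]],[[0,0,0],[0,0,0]],[[0,0,0],[0,0,0]]]' 0.3 22|grep -E "pos|ft"; python3 -m pendant '[[[0,0,0.02],[0,0,0]],[[0,0,0],[0,0,0]],[[0,0,0],[0,0,0]]]' 0.3 22
python3 - <<'E'
from h import *
w=env.get_image("wrist");crop(w,"w25.png",140,90,420,300,2.8)
E
```

```text
position: [0.4754, 0.2476, 0.0782]
ft_force: [-0.5, 0.1, -1.8]
position: [0.4753, 0.2476, 0.0742]
ft_force: [0.7, 0.5, -2.1]
time_s: 28.0
position: [0.4753, 0.2476, 0.0722]
tool_rot: [[-0.963, 0.268, -0.0], [0.268, 0.963, -0.0], [-0.0, -0.0, -1.0]]
ft_force: [-0.3, 1.3, -1.8]
grip_width: 0.0593
```

View pics/w25.png

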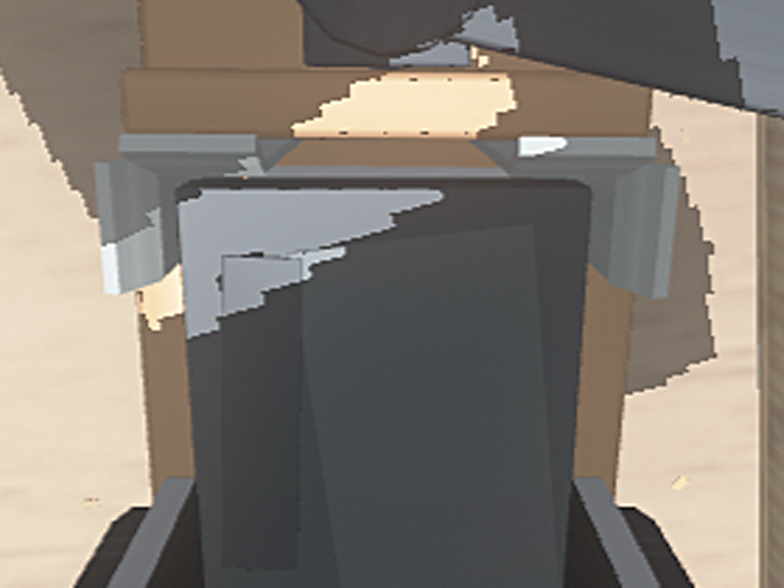

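```bash
python3 -m pendant '[[[0,0,0.02],[0,0,0]],[[0,0,0.02],[0,0,0]],[[0,0,0],[0,0,0]],[[0,0,0],[0,0,0]]]' 0.3 22|grep -E "pos|ft";python3 -m pendant '[[[0,0,0],[0,0,0]]]' 0.3 22|grep -E "ft"; python3 -m pendant '[[[0,0,0.02],[0,0,0]],[[0,0,0],[0,0,0]],[[0,0,0],[0,0,0]]]' 0.3 22;python3 -m pendant '[[[0,0,0],[0,0,0]]]' 0.3 22|grep -E "ft"
python3 - <<'E'
from h import *
e=env.get_image("side");crop(e,"s26.png",130,120,240,202,7)
E
```

```text
position: [0.4753, 0.2476, 0.0682]
ft_force: [-1.4, -0.6, -0.4]
ft_force: [-0.3, 1.0, -0.4]
time_s: 29.05
position: [0.4753, 0.2476, 0.0662]
tool_rot: [[-0.963, 0.268, -0.0], [0.268, 0.963, -0.0], [0.0, -0.0, -1.0]]
ft_force: [-0.5, 0.6, -0.1]
grip_width: 0.0593
ft_force: [0.6, -0.5, -0.3]
```

View pics/s26.png

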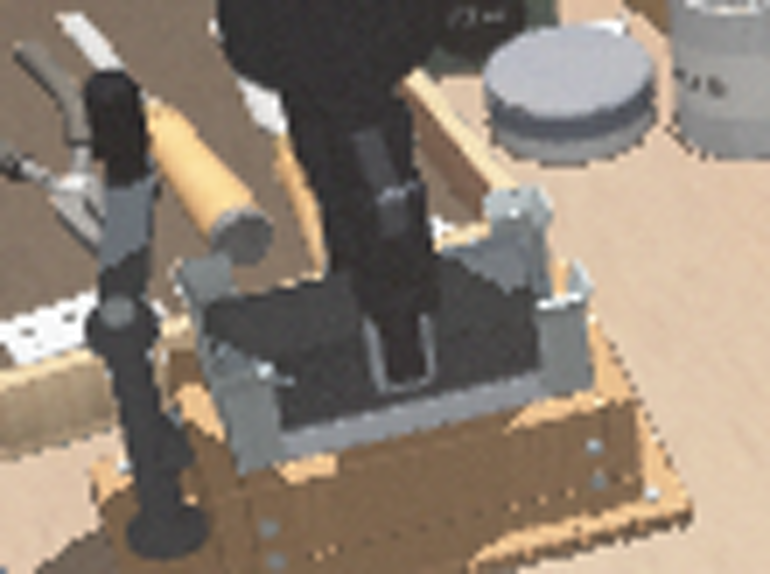

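Fully supported; release to 0.75 and keep it open while lifting this time.

```bash
python3 -m pendant '[[[0,0,0],[0,0,0]],[[0,0,0],[0,0,0]],[[0,0,0],[0,0,0]],[[0,0,0],[0,0,0]]]' 0.75 22 ; python3 -m pendant '[[[0,0,-0.05],[0,0,0]],[[0,0,-0.15],[0,0,0]],[[0,0,-0.4],[0,0,0]],[[0,0,-0.4],[0,0,0]],[[0,0,-0.4],[0,0,0]],[[0,0.2,-0.1],[0,0,0]],[[0,0.3,0],[0,0,0]],[[0,0,0],[0,0,0]],[[0,0,0],[0,0,0]]]' 0.75 22
python3 - <<'E'
from h import *
w=env.get_image("wrist");cv2.imwrite("pics/w27.png",w["image"][:,:,::-1])
e=env.get_image("side");crop(e,"s27.png",130,120,240,202,7)
E
```

```text
time_s: 29.72
position: [0.4753, 0.2476, 0.0662]
tool_rot: [[-0.963, 0.268, 0.0], [0.268, 0.963, 0.0], [0.0, 0.0, -1.0]]
ft_force: [-0.0, 0.2, 0.6]
grip_width: 0.0748
time_s: 30.85
position: [0.4885, 0.2953, 0.2166]
tool_rot: [[-0.963, 0.268, 0.0], [0.268, 0.963, -0.0], [-0.0, -0.0, -1.0]]
ft_force: [-0.7, -0.5, 0.4]
grip_width: 0.0746
```

View pics/w27.png

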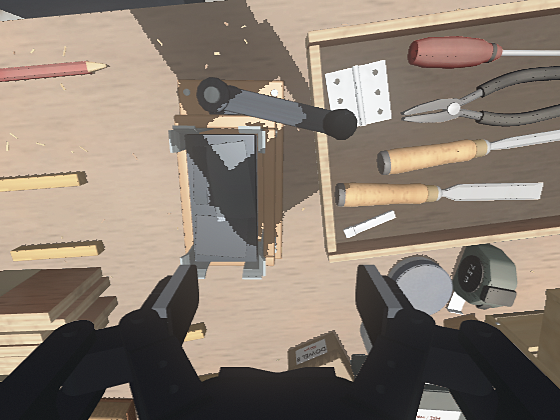

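View pics/s27.png

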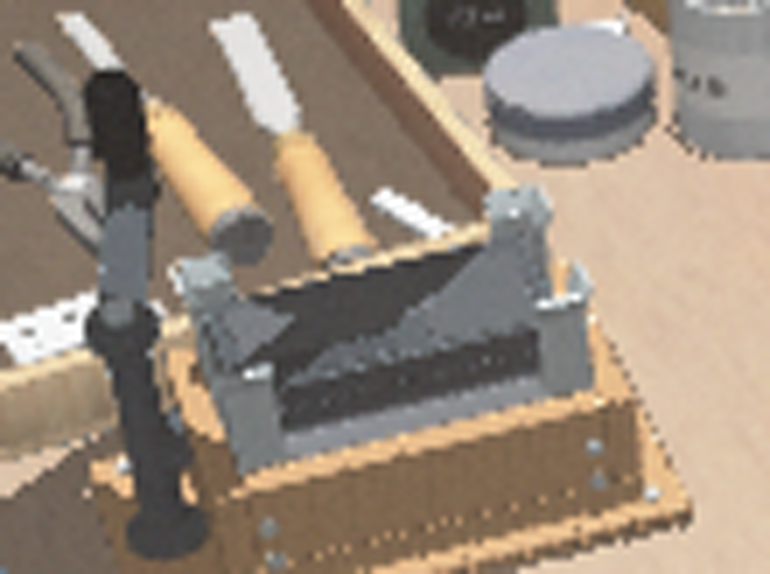

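Run:
```python
from h import *
w=env.get_image("wrist");crop(w,"w27c.png",180,65,370,150,4)
for uv in [(341,124),(338,122)]:print(ray(w,[uv],.149))
print(ray(w,[(211,90)],.115))
```

```text
[[0.4327 0.3538 0.149 ]]
[[0.4309 0.3522 0.149 ]]
[[0.386  0.2726 0.115 ]]
```

View pics/w27c.png

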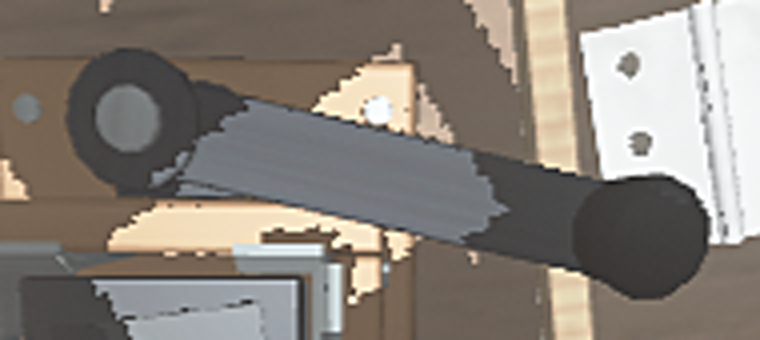

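```bash
python3 -m pendant '[[[0.3,0.2,0],[0,0,0]],[[0.3,0.15,0],[0,0,0]],[[0.09,0.065,0],[0,0,0]],[[0,0,0],[0,0,-0.106]],[[0,0,0],[0,0,-0.106]],[[0,0,0],[0,0,-0.106]],[[0,0,0],[0,0,-0.106]],[[0,0,0],[0,0,-0.106]],[[0,0,0],[0,0,-0.106]],[[0,0,0],[0,0,-0.106]],[[0,0,0],[0,0,-0.106]],[[0,0,0],[0,0,0]],[[0,0,0],[0,0,0]]]' 0.1 25
python3 - <<'E'
from h import *
print(env.observe()["q"])
go([.433,.3538,.114],241)
w=env.get_image("wrist");cv2.imwrite("pics/w28.png",w["image"][:,:,::-1])
E
```

```text
time_s: 32.62
position: [0.4336, 0.3539, 0.2162]
tool_rot: [[-0.491, -0.871, 0.0], [-0.871, 0.491, -0.0], [0.0, -0.0, -1.0]]
ft_force: [-1.0, 0.2, 0.4]
grip_width: 0.0467
[  27.1024   23.1799   73.7381   -0.0056   83.0803 -123.4675]
pos [0.4336 0.3539 0.2162] toolx -119.42941651877435 shift/0.1 [0.004  0.0053 1.0224] turn z units -0.004771294653048446
```

View pics/w28.png

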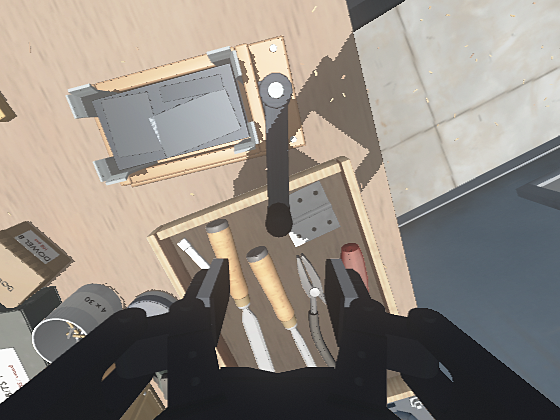

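Run:
```python
from h import *
w=env.get_image("wrist");crop(w,"w28c.png",230,170,330,250,7)
s=env.observe();R=s["tool_rot"];p=s["position"]
f=lambda uv,z:((ray(w,[uv],z)-p)@R)[0]
for z in(.149,.143):print(f((278.5,221),z))
print(f((275.5,90),.115),ray(w,[(275.5,90)],.115))
```

```text
[0.003  0.001  0.0673]
[0.001  0.001  0.0733]
[ 0.0934 -0.0011  0.1013] [[0.3887 0.272  0.115 ]]
```

View pics/w28c.png

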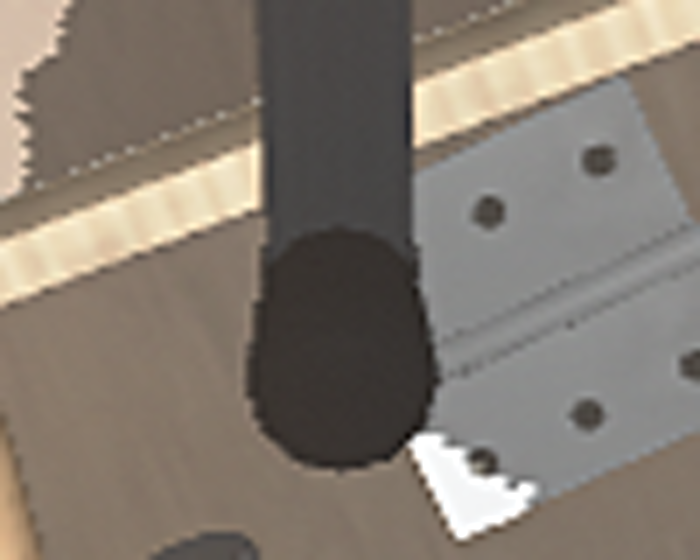

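```bash
python3 -m pendant '[[[0.015,0.01,0.2],[0,0,0]],[[0,0,0.35],[0,0,0]],[[0,0,0.25],[0,0,0]],[[0,0,0.15],[0,0,0]],[[0,0,0.05],[0,0,0]],[[0,0,0],[0,0,0]]]' 0.1 22
python3 - <<'E'
from h import *
w=env.get_image("wrist");cv2.imwrite("pics/w29.png",w["image"][:,:,::-1])
e=env.get_image("side");crop(e,"s29.png",110,80,230,170,6)
E
```

```text
time_s: 33.48
position: [0.432, 0.3535, 0.1167]
tool_rot: [[-0.488, -0.873, 0.001], [-0.873, 0.488, 0.0], [-0.001, -0.0, -1.0]]
ft_force: [-1.3, 0.4, 0.8]
grip_width: 0.0469
```

View pics/w29.png

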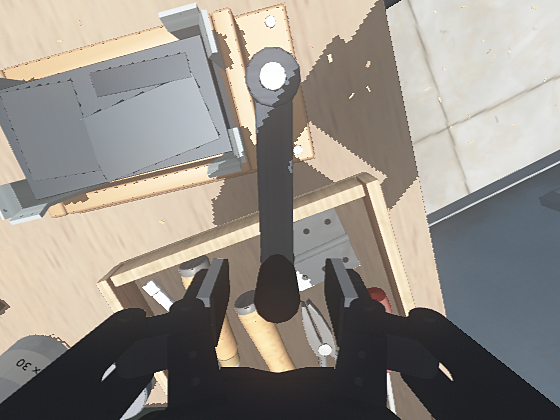

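View pics/s29.png

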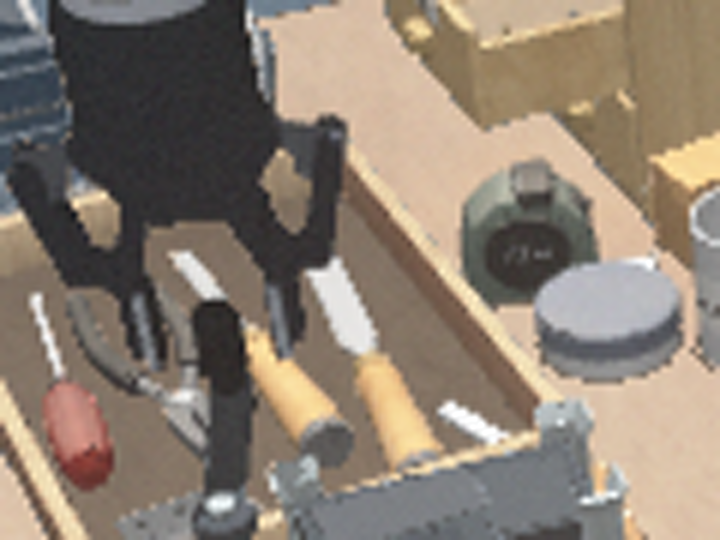

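```bash
python3 -m pendant '[[[0,0,0],[0,0,0]],[[0,0,0],[0,0,0]],[[0,0,0],[0,0,0]],[[0,0,0],[0,0,0]],[[0,0,0],[0,0,0]],[[0,0,0],[0,0,0]]]' -0.7 22
python3 - <<'E'
from h import *
w=env.get_image("wrist");cv2.imwrite("pics/w30.png",w["image"][:,:,::-1])
E
```

```text
time_s: 34.33
position: [0.432, 0.3535, 0.1167]
tool_rot: [[-0.488, -0.873, 0.001], [-0.873, 0.488, 0.0], [-0.001, -0.001, -1.0]]
ft_force: [-1.0, -0.0, 5.8]
grip_width: 0.0194
```

View pics/w30.png

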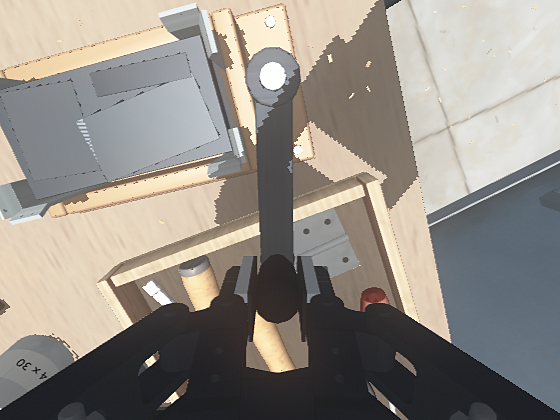

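```bash
python3 -m pendant '[[[0.002,-0.06,0],[0,0,0.04]],[[0.0075,-0.118,0],[0,0,0.08]],[[0.0075,-0.118,0],[0,0,0.08]],[[0.0075,-0.118,0],[0,0,0.08]],[[0,0,0],[0,0,0]]]' -0.7 22
python3 - <<'E'
from h import *
s=env.observe();print(s["wrist_torque"])
w=env.get_image("wrist");cv2.imwrite("pics/w31.png",w["image"][:,:,::-1])
E
```

```text
time_s: 35.0
position: [0.4634, 0.3261, 0.1168]
tool_rot: [[-0.814, -0.581, 0.002], [-0.581, 0.814, 0.002], [-0.002, 0.0, -1.0]]
ft_force: [1.4, 3.3, 4.6]
grip_width: 0.0192
[ 0.4966 -0.2114 -0.2747]
```

View pics/w31.png

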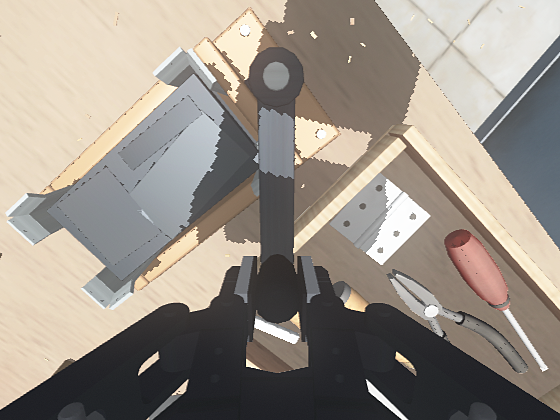

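```bash
python3 -m pendant '[[[0.0075,-0.118,0],[0,0,0.08]],[[0.0075,-0.118,0],[0,0,0.08]],[[0.0075,-0.118,0],[0,0,0.08]],[[0.0075,-0.118,0],[0,0,0.08]],[[0.0075,-0.118,0],[0,0,0.08]],[[0,0,0],[0,0,0]]]' -0.7 22
python3 - <<'E'
from h import *
go([.4767,.2471,.1167],164.4)
w=env.get_image("wrist");cv2.imwrite("pics/w32.png",w["image"][:,:,::-1])
E
```

```text
time_s: 35.8
position: [0.4808, 0.2705, 0.1168]
tool_rot: [[-1.0, 0.007, 0.002], [0.007, 1.0, 0.001], [-0.002, 0.001, -1.0]]
ft_force: [4.1, 2.6, 4.1]
grip_width: 0.0195
pos [0.4808 0.2705 0.1168] toolx 179.6129013257939 shift/0.1 [ 0.0393 -0.2344  0.0003] turn z units 0.1690322369532655
```

View pics/w32.png

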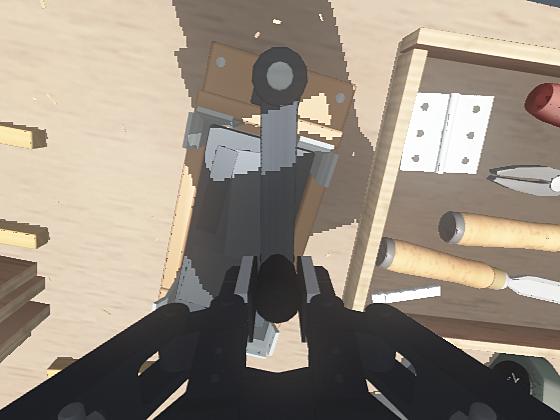

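```bash
python3 -m pendant '[[[-0.002,-0.09,0],[0,0,0.06]],[[0.004,-0.09,0],[0,0,0.06]],[[0.002,-0.045,0],[0,0,0.03]],[[0,-0.015,0],[0,0,0.01]],[[0,0,0],[0,0,0]],[[0,0,0],[0,0,0]]]' -0.7 22
python3 - <<'E'
from h import *
go([.4767,.2471,.1167],164.4)
w=env.get_image("wrist");cv2.imwrite("pics/w33.png",w["image"][:,:,::-1])
s=env.observe();R=s["tool_rot"];print("tool force",R.T@s["ft_force"])
E
```

```text
time_s: 36.6
position: [0.4775, 0.2474, 0.1167]
tool_rot: [[-0.968, 0.253, 0.001], [0.253, 0.968, 0.001], [-0.001, 0.001, -1.0]]
ft_force: [1.1, 2.6, 7.6]
grip_width: 0.0192
pos [0.4775 0.2474 0.1167] toolx 165.36040686819734 shift/0.1 [ 0.007  -0.0047 -0.    ] turn z units 0.010671187424414875
tool force [-1.481   1.6978 -6.5277]
```

View pics/w33.png

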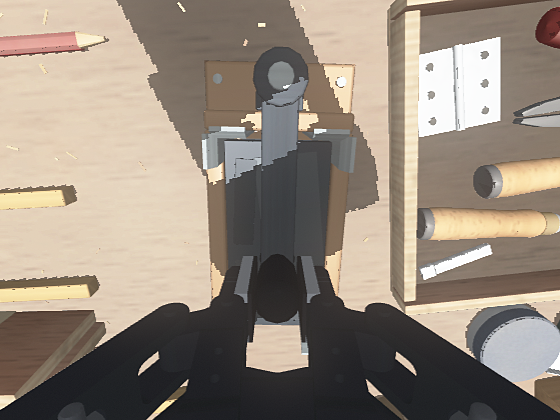

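```bash
for i in 1; do python3 -m pendant '[[[0,-0.012,0],[0,0,0.008]],[[0,0,0],[0,0,0]]]' -0.7 22|grep -E "pos|ft"; done; python3 -m pendant '[[[0,-0.012,0],[0,0,0.003]],[[0,0,0],[0,0,0]]]' -0.7 22|grep -E "pos|ft";python3 -m pendant '[[[0,-0.015,0],[0,0,0]],[[0,0,0],[0,0,0]]]' -0.7 22|grep -E "pos|ft"; python3 -m pendant '[[[0,-0.015,0],[0,0,0]],[[0,0,0],[0,0,0]]]' -0.7 22|grep -E "pos|ft"
```

```text
position: [0.4773, 0.2468, 0.1167]
ft_force: [1.8, 6.1, 6.8]
position: [0.4773, 0.2467, 0.1167]
ft_force: [3.6, 10.8, 3.1]
position: [0.4773, 0.2466, 0.1168]
ft_force: [4.5, 19.0, 2.0]
position: [0.4773, 0.2464, 0.1168]
ft_force: [8.2, 27.3, -1.2]
```

```bash
python3 -m pendant '[[[0,0.02,0],[0,0,0]],[[0,0.018,0],[0,0,0]],[[0,0,0],[0,0,0]]]' -0.7 22|grep -E "pos|ft"; python3 -m pendant '[[[0,0,0],[0,0,0]],[[0,0,0],[0,0,0]],[[0,0,0],[0,0,0]],[[0,0,0],[0,0,0]]]' 0.1 22
python3 - <<'E'
from h import *
w=env.get_image("wrist");cv2.imwrite("pics/w34.png",w["image"][:,:,::-1])
E
```

```text
position: [0.4773, 0.2468, 0.1167]
ft_force: [2.3, 6.8, 6.0]
time_s: 38.52
position: [0.4768, 0.245, 0.116]
tool_rot: [[-0.962, 0.272, -0.001], [0.272, 0.962, -0.0], [0.001, -0.0, -1.0]]
ft_force: [-0.7, -0.2, -0.1]
grip_width: 0.0469
```

View pics/w34.png

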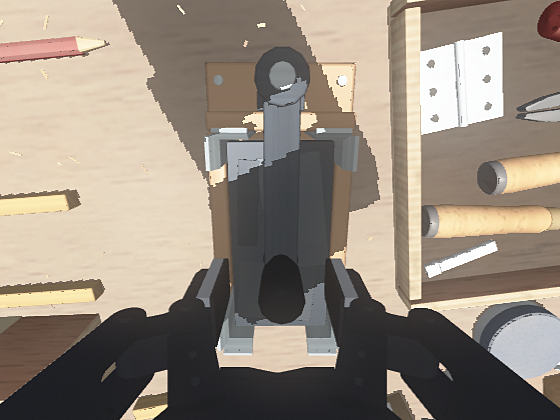

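Released with the arm centred over the slates. Lift clear and check.

```bash
python3 -m pendant '[[[0,0.015,-0.1],[0,0,0]],[[0,0,-0.3],[0,0,0]],[[0,0,-0.4],[0,0,0]],[[0,0,-0.4],[0,0,0]],[[0,0,-0.3],[0,0,0]],[[0,0,0],[0,0,0]]]' 0.1 22;python3 -m pendant '[[[-0.3,-0.3,0],[0,0,0]],[[-0.4,-0.4,0],[0,0,0]],[[-0.3,-0.3,0],[0,0,0]],[[0,0,0],[0,0,0]],[[0,0,0],[0,0,0]]]' 0.1 22
python3 - <<'E'
from h import *
d=env.get_image("top");crop(d,"t35.png",125,185,225,295,5)
e=env.get_image("side");crop(e,"s35.png",130,115,240,200,7)
E
```

```text
time_s: 39.33
position: [0.478, 0.2468, 0.269]
tool_rot: [[-0.962, 0.272, 0.005], [0.272, 0.962, 0.001], [-0.005, 0.003, -1.0]]
ft_force: [0.6, -0.1, -0.3]
grip_width: 0.0471
time_s: 39.95
position: [0.5458, 0.1235, 0.2656]
tool_rot: [[-0.962, 0.272, -0.001], [0.272, 0.962, 0.0], [0.001, -0.0, -1.0]]
ft_force: [0.2, 0.8, 0.5]
grip_width: 0.0469
```

View pics/t35.png

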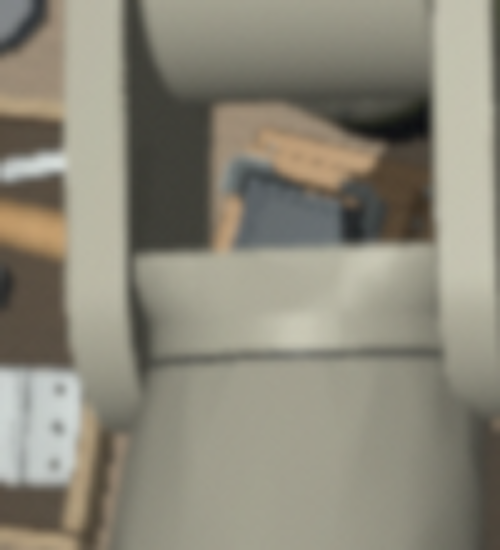

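View pics/s35.png

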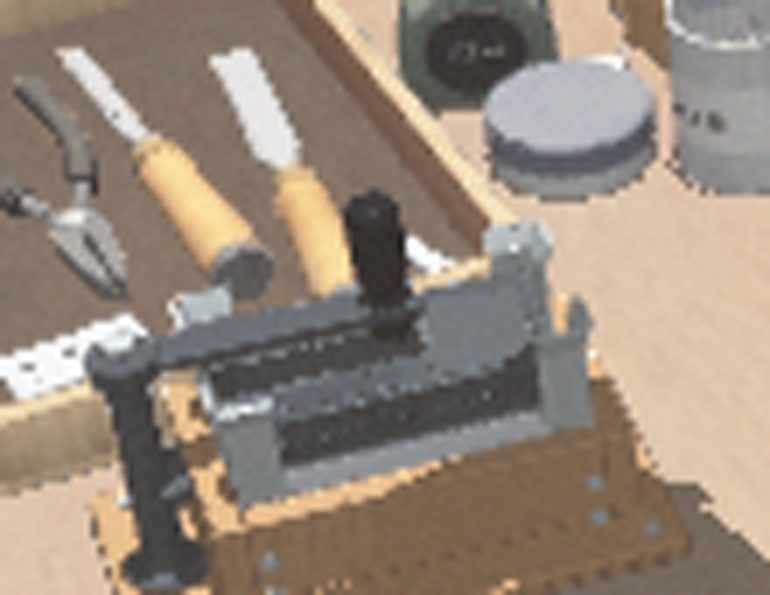

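Run:
```python
from rig import env
print(env.close_job())
```

```text
the job is handed in; nothing more can be done
None
```

Both slates are lying flat, one on the other, between the stacker's corner guides. The retaining arm is swung home over them. I handed the job in at about 40 s, with the gripper clear of everything.

**Last checks:**
- The final side view shows two level slates inside the guides, and the arm parallel to their long edges.
- The arm met its home stop: the force rose to about 27 N with almost no further movement. I eased that off before letting go of the knob.
- During the placings, the vertical force at the wrist stayed within about 3 N.

**What went wrong or disagreed:**
- **Slate B was placed twice.** After the first release I sent a closing command with the lift, so the gripper picked it up again. I noticed in the pictures, lowered it back between the guides and released it once the stack carried its weight. I saw no drop or knock, but the edges got a second light grip at the same 22 N setting.
- **Slight side contact on B's first placing.** I read about 2.5 N sideways, probably against a guide. It went away when I eased the slate over.
- **The fingertip position did not match the description.** The tips were about 30 mm farther back than stated, so I set the grasp heights from the cameras.
- **Less certain:** the top camera was mostly blocked at the end, so the final check rests on the side and wrist views. I did not measure the bystander objects again, but no move went near them.

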